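# Lid a fired set of jars from the pile of lids

### The job

The jars are back from the glaze firing with their lids fired apart and piled up: take the pile down and cap each jar with the lid of its own size, so that every lid sits level and fully down over the neck, on the jar's shoulder. The ware chips easily, so lower each lid on rather than letting it drop and do not bang the jars; leave them standing where they are and do not disturb the brushes or the vase.

Things in the scene. Friction and masses are not known exactly. Their poses are not given: they have to be found in the camera images.
- large_lid: the large white-glazed stoneware cap lid with brown edges: round, flat-topped, 68 mm across, 18 mm high, top 4 mm thick, hollow below (skirt 3 mm thick, 62 mm inside, 14 mm deep), about 55 g; at the start at the bottom of the pile. Origin: centre of its lower rim; z up through its top
- medium_lid: the medium white-glazed stoneware cap lid with brown edges: round, flat-topped, 58 mm across, 18 mm high, top 4 mm thick, hollow below (skirt 3 mm thick, 52 mm inside, 14 mm deep), about 40 g; at the start second from the bottom of the pile. Origin: centre of its lower rim; z up through its top
- small_lid: the small white-glazed stoneware cap lid with brown edges: round, flat-topped, 48 mm across, 18 mm high, top 4 mm thick, hollow below (skirt 3 mm thick, 42 mm inside, 14 mm deep), about 28 g; at the start third from the bottom of the pile. Origin: centre of its lower rim; z up through its top
- tiny_lid: the tiny white-glazed stoneware cap lid with brown edges: round, flat-topped, 38 mm across, 18 mm high, top 4 mm thick, hollow below (skirt 3 mm thick, 32 mm inside, 14 mm deep), about 18 g; at the start on top of the pile. Origin: centre of its lower rim; z up through its top
- large_jar: the large stoneware jar, white like the lids, empty and open at the top, loose on the table, about 450 g: round, 82 mm across the body, 103 mm high in all. Its flat shoulder, where the rim of the large lid comes to rest, is 90 mm above the origin; the neck stands 13 mm above the shoulder, 57 mm across at its foot and bevelled to 48 mm at the lip. Origin: centre of its underside; z up its axis
- medium_jar: the medium stoneware jar, white like the lids, empty and open at the top, loose on the table, about 300 g: round, 72 mm across the body, 84 mm high in all. Its flat shoulder, where the rim of the medium lid comes to rest, is 71 mm above the origin; the neck stands 13 mm above the shoulder, 47 mm across at its foot and bevelled to 38 mm at the lip. Origin: centre of its underside; z up its axis
- small_jar: the small stoneware jar, white like the lids, empty and open at the top, loose on the table, about 200 g: round, 62 mm across the body, 67 mm high in all. Its flat shoulder, where the rim of the small lid comes to rest, is 54 mm above the origin; the neck stands 13 mm above the shoulder, 37 mm across at its foot and bevelled to 28 mm at the lip. Origin: centre of its underside; z up its axis
- tiny_jar: the tiny stoneware jar, white like the lids, empty and open at the top, loose on the table, about 120 g: round, 52 mm across the body, 51 mm high in all. Its flat shoulder, where the rim of the tiny lid comes to rest, is 38 mm above the origin; the neck stands 13 mm above the shoulder, 27 mm across at its foot and bevelled to 18 mm at the lip. Origin: centre of its underside; z up its axis
- brush_glass: bystander: drinking-glass sized jar with paint brushes standing in it, 68 mm across, about 210 mm high with the brushes. Origin: centre of its underside
- vase: bystander: small waisted blue vase, 72 mm across, 105 mm high. Origin: centre of its underside

How it is judged:
By the outcome, as a careful person would: the job done as asked, in the order asked, and still so for the second after the job is handed in, with the robot touching nothing.
It also fails if it takes over 99 s, if anything falls off the work surface, if the arm or the gripper's body presses on something with over 40 N, if the wrist force passes 120 N, or if a joint passes its speed limit or range.

### The arm

A 6-joint arm with a two-finger parallel gripper is mounted at the origin on the work surface. World frame = base frame: x ahead of the robot, y to its left, z up, the work surface at z = 0. Lengths are in m, angles in rad, forces in N, time in s.
With the tool pointing down it reaches from about 0.35 to 0.975 m from the base axis. Payload 4.9 kg.
Tool frame: the origin (TCP) lies at the very end of the fingers, on their centre line; the grasp point (between the pads) lies behind it (manip.grip_depth is the z of the grasp point in the tool frame, in m); z points along the fingers, y is the direction in which the jaws open and shut (so a half turn about z gives the same grasp; the last joint's range is limited). The gripper opens to 85 mm and grips with 20 to 120 N. Pads are 22 mm wide; open, the fingers measure 114 mm over their backs; the gripper's body (76 mm by 85 mm) begins 54 mm behind the grasp point. The pads swing forward as they close: fully open they stand 13 mm farther back than shut.
Start: joints at [1.134, 0.053, 1.613, -0, 1.476, -0.119], TCP at [0.195, 0.594, 0.231] pointing down, gripper open.
Joint ranges: [-3.01, 3.01], [-1.01, 2.22], [0.06, 2.58], [-1.02, 4.17], [0.09, 2.62], [-3.14, 3.14]. Speed limits (rad/s): [2.57, 2.57, 3.14, 3.14, 3.14, 3.14].

### API

Orientations are given as a unit quaternion [w, x, y, z].
In Python, from plant import state, optics, manip, silhouettes, place_of gives the robot as it stands. The module is installed in compiled form; this text tells all that it offers.
- The arm moves only by the tool jog_arm, never from a script. Its argument "increments" is a list of rows, each an object with "slide": the shift along the tool's x, y, z in mm, a list of three; "rotation": the turn, a rotation vector about the tool's x, y, z in degrees, a list of three. A call has 1 to 20 rows; each row shifts and turns the commanded pose from where the row before left it, along the tool's axes as they then stand; what a row does not reach is not made up. A row lasts 1/12 s, in which the tool goes at most 41.7 mm and 7.16 degrees, less where a joint would pass 70% of its speed; a pose out of reach is approached as far as the arm can. A call with a gripper value outside its range is refused whole. "fingers" is the opening, from 0 (shut) to 1 (fully open), set as the call begins (left out, the last holds). The fingers move at their own pace and stop on an object; the grip force is fixed at half the most. Time passes only in rows, so rows that do not move let the fingers close. It gives the time, the measured TCP pose, the force and the opening at its end, in the units of the state.
- state(): the state, without advancing time (a new reading comes with each control period).
- optics.grab_frame(name): name is "side" or "top" or "wrist"; returns a dict with "frame" (420x560x3 uint8, blue, green, red), "camera_matrix" (3x3 intrinsics, pixels), "R" (3x3) and "t" (3): a world point X has camera coordinates R X + t. Camera axes: x right, y down, z forward; pixel columns grow to the right and rows downward; lengths in m; the calibration is good to about 2 mm. The wrist camera is an equidistant fisheye: a pixel r from the principal point sees the ray r / f radians off the axis. A picture is of the moment at which its call begins. There is no depth.
- manip.job_done(): hands the job in, once; it reports no verdict.
Trained networks look in the newest picture that a camera, given by its name, has taken for a name from the list of things; names that differ only in an ending like _2 or _b are one class to them, and where a whole thing is asked for, a point or a joint stands for the part that bears it (a point fixed in the world has none). Each returns a list of dicts, best first, with "score" (0 to 1); they miss things now and then, are a little off and sometimes report something else, mostly with a low value. They report only what shows in the picture. A call takes as long as a camera call.
- silhouettes(thing, camera): "mask" (420x560 bool, what is visible of it) and "bbox" ([left, top, right, bottom] in pixels, round what is visible of it).
- place_of(thing, camera): "uv" ([column, row] in pixels: a listed point, or the origin of a listed thing).
The state is a dict: "time": time; "joint_pos": joint angles; "joint_vel": joint speeds; "joint_efforts": joint torques, N m; "tool_pos": TCP position; "tool_rot": TCP orientation; "contact_force": force on the tool from outside, world axes, zero at the start; "ft_torque": the same for the moment, N m; "gripper_width": opening from 0.0 (shut) to 1.0 (fully open).
Only numpy, scipy, OpenCV 4.12 (cv2) and the standard library are available. Lean on these libraries where they do the work, as an engineer would, in place of code of your own. Each camera call takes 0.05 s, during which the arm holds its last target.

## Working session

There is one attempt and no reset: what is moved stays moved. The work goes in short steps, Python scripts to look and compute and a tool call to move; the robot and the scene stay as the last step left them, time stands still between calls to the robot, and variables do not carry over. Pictures are saved under pics/ and viewed, and the job is handed in when it is done.

Besides the shell and the picture viewer there is one more tool, called as name(argument=value, ...), one argument or row to a line, values as JSON. jog_arm: Moves the arm, as the interface text tells. Its arguments: {"type":"object","properties":{"increments":{"type":"array","items":{"type":"object","properties":{"slide":{"type":"array","items":{"type":"number"}},"rotation":{"type":"array","items":{"type":"number"}}}}},"fingers":{"type":"number"}},"required":["increments"]}

```bash
mkdir -p pics; ls; python3 - <<'E'
from plant import state, optics, manip, silhouettes, place_of
import cv2
print(state()); print(manip.grip_depth)
for c in ("side","top","wrist"):
    f=optics.grab_frame(c); cv2.imwrite(f"pics/{c}0.png",f["frame"])
    print(c,f["camera_matrix"].tolist(),f["R"].tolist(),f["t"].tolist())
E
```

```text
pics
{'time': 0.0, 'joint_pos': array([ 1.13398590e+00,  5.33686852e-02,  1.61429547e+00,  1.34115892e-05,
        1.47601427e+00, -1.19011268e-01]), 'joint_vel': array([-6.89958540e-05, -9.36839783e-04,  5.20316582e-05, -6.08623599e-04,
       -8.08392878e-04, -2.84666813e-04]), 'joint_efforts': array([-1.23474110e-03, -3.93686700e+01, -3.70175564e+01, -1.57153727e-04,
        6.88363143e-03,  3.21727924e-06]), 'tool_pos': array([0.19503338, 0.59313005, 0.23005482]), 'tool_rot': array([-2.92532686e-04,  1.58232292e-01,  9.87401364e-01, -1.00104292e-03]), 'contact_force': array([-0.24987536, -1.03942839,  0.56674882]), 'ft_torque': array([-0.00093031,  0.02557402, -0.00887796]), 'gripper_width': 0.9975269474425625}
-0.0187
side [[455.76477523222775, 0.0, 279.37161758208003], [0.0, 455.76477523222775, 210.5711147496388], [0.0, 0.0, 1.0]] [[0.7643861468012006, -0.6447491904018606, -0.0035071433615676655], [-0.5041509455399129, -0.5942905613462987, -0.6266183470071021], [0.4019274097267133, 0.4807465134255748, -0.7793183862450113]] [-0.42371535563280055, 0.31578325906265786, 0.8131439615584851]
top [[446.43016573497385, 0.0, 278.62614636202164], [0.0, 446.43016573497385, 207.5304057968275], [0.0, 0.0, 1.0]] [[-0.020162268249358743, -0.9997211889292195, -0.012289318328870277], [-0.9938443785677086, 0.02137999831958827, -0.10870256142896996], [0.10893499955664153, 0.010021979734653528, -0.9939983530136216]] [0.02852848528290138, 0.5479088379946615, 1.1031493310828622]
wrist [[325.19226210127806, 0.0, 277.56523636481535], [0.0, 325.19226210127806, 207.2831139901282], [0.0, 0.0, 1.0]] [[0.3123487836384813, 0.9499666659237884, -0.0012533926778852023], [0.901155147040299, -0.2958815577918936, 0.3168177784175339], [0.3005954728906282, -0.10008714898670136, -0.9484855951912898]] [-0.6235774958754401, -0.041703029597079264, 0.38018667524902267]
```

View pics/side0.png

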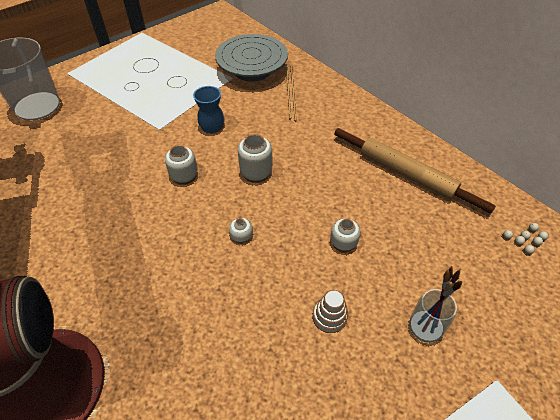

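View pics/top0.png

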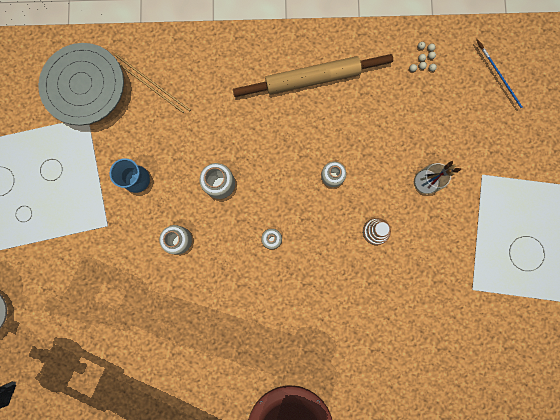

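View pics/wrist0.png

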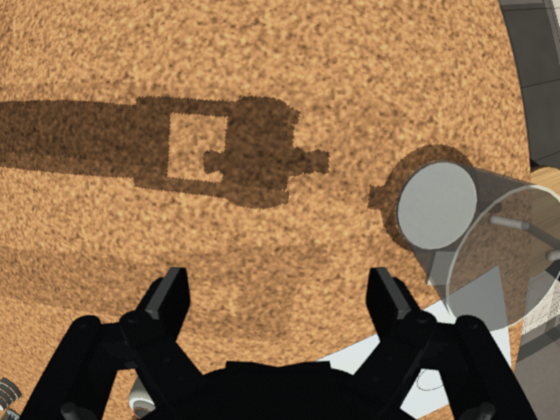

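```bash
cat > h.py <<'E'
from plant import state, optics, manip, silhouettes, place_of
import numpy as np, cv2
from scipy.optimize import least_squares
def proj(f,X):
    X=np.atleast_2d(X); c=X@np.array(f["R"]).T+f["t"]
    K=f["camera_matrix"]
    return np.c_[K[0,0]*c[:,0]/c[:,2]+K[0,2],K[1,1]*c[:,1]/c[:,2]+K[1,2]]
def unproj(f,uv,z):
    K=f["camera_matrix"];R=np.array(f["R"]);t=np.array(f["t"])
    d=R.T@np.linalg.solve(K,[uv[0],uv[1],1]); o=-R.T@t
    return o+d*(z-o[2])/d[2]
E
python3 - <<'E'
from h import *
print([a for a in dir(manip) if a[0]!='_'])
F={c:optics.grab_frame(c) for c in("side","top")}
for n in "large_lid medium_lid small_lid tiny_lid large_jar medium_jar small_jar tiny_jar brush_glass vase".split():
    for c in F:
        s=silhouettes(n,c); p=place_of(n,c)
        z={"large_lid":0,"medium_lid":.018,"small_lid":.036,"tiny_lid":.054}.get(n,0)
        print(n,c,[(round(q["score"],2),list(np.round(q["bbox"],0)),int(q["mask"].sum())) for q in s[:3]],[(round(q["score"],2),np.round(q["uv"],1).tolist(),np.round(unproj(F[c],q["uv"],z)[:2],4).tolist()) for q in p[:2]])
        if s: np.save(f"m_{n}_{c}.npy",s[0]["mask"])
print(state()["time"])
for c,(x,y,w) in {"side":(140,120,260)}.items():
    cv2.imwrite("pics/side_c.png",cv2.resize(F["side"]["frame"][120:345,150:470],None,fx=2.5,fy=2.5,interpolation=cv2.INTER_CUBIC))
cv2.imwrite("pics/top_c.png",cv2.resize(F["top"]["frame"][150:265,150:410],None,fx=3,fy=3,interpolation=cv2.INTER_CUBIC))
E
```

```text
['IKError', 'grip_depth', 'job_done']
large_lid side [(0.62, [np.float64(314.0), np.float64(307.0), np.float64(346.0), np.float64(332.0)], 176)] [(0.62, [329.5, 314.0], [0.4908, -0.2289])]
large_lid top [(0.63, [np.float64(366.0), np.float64(221.0), np.float64(389.0), np.float64(246.0)], 148), (0.41, [np.float64(365.0), np.float64(223.0), np.float64(383.0), np.float64(248.0)], 111)] [(0.58, [377.1, 230.4], [0.4868, -0.2359])]
medium_lid side [(0.77, [np.float64(318.0), np.float64(308.0), np.float64(346.0), np.float64(325.0)], 190)] [(0.69, [333.1, 312.2], [0.4915, -0.236])]
medium_lid top [] [(0.2, [378.8, 229.9], [0.487, -0.2365])]
small_lid side [(0.73, [np.float64(320.0), np.float64(302.0), np.float64(344.0), np.float64(319.0)], 220)] [(0.65, [331.6, 307.5], [0.4888, -0.2325])]
small_lid top [] [(0.51, [380.3, 229.4], [0.4872, -0.2364])]
tiny_lid side [] [(0.67, [336.7, 304.0], [0.4936, -0.239])]
tiny_lid top [(0.68, [np.float64(370.0), np.float64(219.0), np.float64(392.0), np.float64(235.0)], 233)] [(0.52, [375.2, 230.2], [0.4845, -0.2199])]
large_jar side [(0.69, [np.float64(239
[... 1314 characters left out ...]
(247.0)], 106)] [(0.82, [275.0, 238.7], [0.4708, 0.0284])]
brush_glass side [(0.76, [np.float64(407.0), np.float64(269.0), np.float64(462.0), np.float64(344.0)], 2261)] [(0.59, [422.2, 325.6], [0.6111, -0.3626])]
brush_glass top [(0.95, [np.float64(412.0), np.float64(160.0), np.float64(463.0), np.float64(194.0)], 957)] [(0.55, [424.9, 180.7], [0.614, -0.3661]), (0.23, [135.6, 180.1], [0.6325, 0.3926])]
vase side [(0.89, [np.float64(195.0), np.float64(88.0), np.float64(222.0), np.float64(134.0)], 1096)] [(0.62, [211.8, 125.9], [0.6353, 0.3842])]
vase top [(0.57, [np.float64(109.0), np.float64(160.0), np.float64(152.0), np.float64(191.0)], 1008)] [(0.78, [137.8, 180.0], [0.6326, 0.3868])]
2.25
```

View pics/side_c.png

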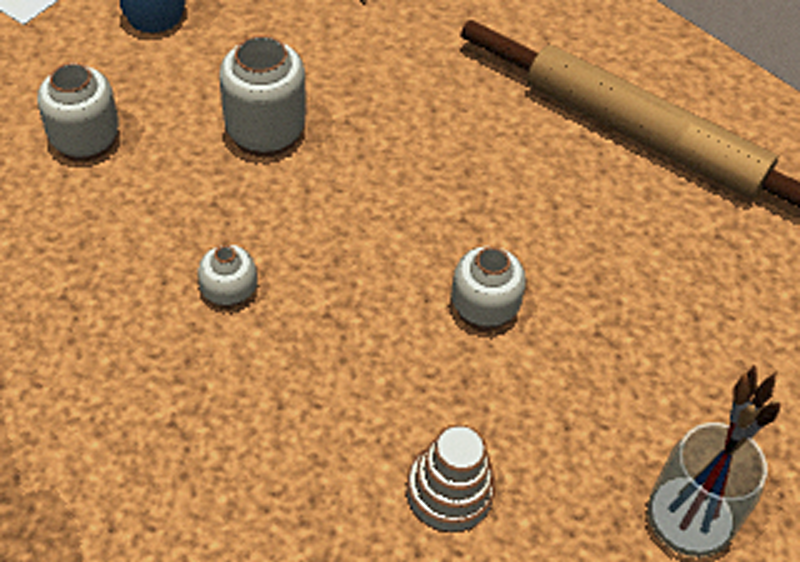

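View pics/top_c.png

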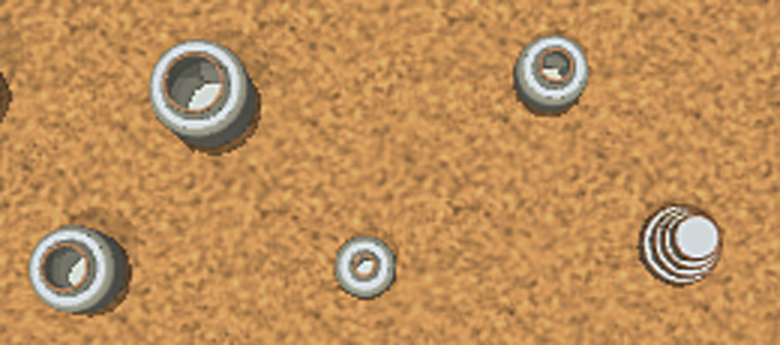

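```bash
cat >> h.py <<'E'
from scipy.optimize import minimize
DIM={"large":(.041,.090,.103,.0285,.024,.034),"medium":(.036,.071,.084,.0235,.019,.029),"small":(.031,.054,.067,.0185,.014,.024),"tiny":(.026,.038,.051,.0135,.009,.019)}
A=np.linspace(0,2*np.pi,72,endpoint=False)
def prof(n,lid=False):
    rb,zs,zt,rf,rl,L=DIM[n]
    if lid: return [(L,0),(L,.018)]
    return [(rb-.003,0),(rb,.004),(rb,zs-.010),(rb-.003,zs-.003),(rb-.008,zs),(rl,zt)]
def hull(f,x,y,P,z0=0):
    X=np.vstack([np.c_[x+r*np.cos(A),y+r*np.sin(A),0*A+z+z0] for r,z in P])
    return cv2.convexHull(proj(f,X).astype(np.float32))[:,0]
def softmask(img):
    h=cv2.cvtColor(img,cv2.COLOR_BGR2HSV).astype(float)
    return h
def render(f,x,y,P,z0,box,S=8):
    l,t,r,b=box
    h=hull(f,x,y,P,z0); im=np.zeros(((b-t)*S,(r-l)*S),np.uint8)
    cv2.fillConvexPoly(im,np.round(((h-[l,t]+.5)*S-.5)*16).astype(np.int32),255,shift=4)
    return cv2.resize(im,(r-l,b-t),interpolation=cv2.INTER_AREA)/255.
def bgdist(img):
    h=cv2.cvtColor(img,cv2.COLOR_BGR2HSV)[...,1].astype(float)/255
    return np.clip((0.40-h)/0.2,0,1)
def fitjar(f,n,x,y,z0=0,P=None):
    P=P or prof(n); h=hull(f,x,y,P,z0)
    l,t=np.floor(h.min(0)-8).astype(int);r,b=np.ceil(h.max(0)+8).astype(int)
    m=bgdist(f["frame"])[t:b,l:r]
    m=cv2.morphologyEx((m>.5).astype(np.uint8),cv2.MORPH_CLOSE,np.ones((5,5)))
    c=lambda p:((render(f,x+p[0]/1e3,y+p[1]/1e3,P,z0,(l,t,r,b))-m)**2).sum()
    best=minimize(c,[0,0],method="Nelder-Mead",options=dict(initial_simplex=[[-6,-6],[6,-4],[0,7]],xatol=.05,fatol=.01))
    return np.round(np.array([x,y])+best.x/1e3,4),round(best.fun,1),int(m.sum())
E
python3 - <<'E'
from h import *
F={c:optics.grab_frame(c) for c in("side","top")}
J={"large":(.619,.168),"medium":(.478,.282),"small":(.632,-.122),"tiny":(.473,.032)}
for n,(x,y) in J.items():
    for c in F: 
        print(n,c,*fitjar(F[c],n,x,y))
# pile whole: hull of 4 lids
out={}
for c,f in F.items():
    im=f["frame"]; hsv=cv2.cvtColor(im,cv2.COLOR_BGR2HSV)
    p=proj(f,[[.487,-.236,.072]])[0]; u,v=p.astype(int)
    roi=(slice(v-25,v+25),slice(u-25,u+25))
    w=cv2.inRange(hsv[roi],(0,0,170),(180,60,255))
    nn,lab,st,ce=cv2.connectedComponentsWithStats(w)
    i=1+np.argmax(st[1:,4]); uv=ce[i]+[u-25,v-25]
    print(c,st[i],uv,unproj(f,uv,.072))
    cv2.imwrite(f"pics/pile_{c}.png",cv2.resize(im[v-25:v+35,u-30:u+30],None,fx=8,fy=8,interpolation=cv2.INTER_NEAREST))
E
```

```text
large side [0.6244 0.1758] 101.9 1308
large top [0.6178 0.1706] 51.7 971
medium side [0.4784 0.2835] 95.7 929
medium top [0.473  0.2782] 40.7 751
small side [ 0.6388 -0.1212] 90.7 747
small top [ 0.6322 -0.1242] 35.8 489
tiny side [0.4759 0.0406] 50.9 454
tiny top [0.4705 0.0369] 6.9 328
side [ 17  16  18  16 233] [333.63090129 298.41630901] [ 0.48942423 -0.23277395  0.072     ]
top [ 11  19  20  20 213] [380.19248826 230.73239437] [ 0.48194554 -0.22825381  0.072     ]
```

View pics/pile_top.png

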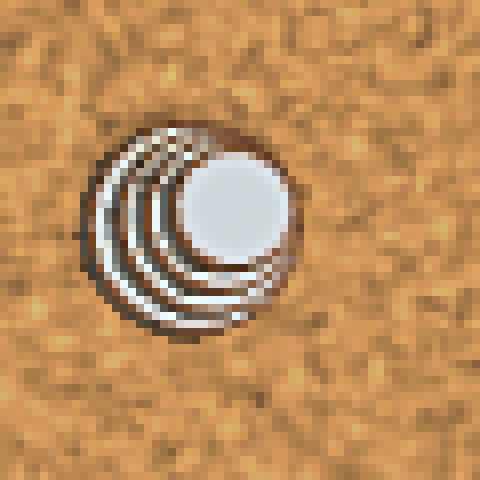

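View pics/pile_side.png

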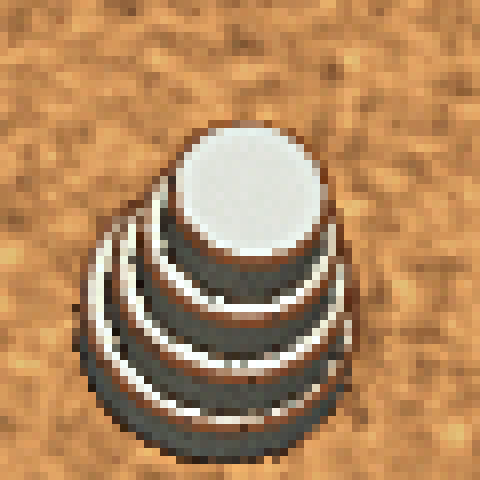

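```bash
python3 - <<'E'
from h import *
F={c:optics.grab_frame(c) for c in("side","top")}
J={"large":{"side":(.6244,.1758),"top":(.6178,.1706)},"tiny":{"side":(.4759,.0406),"top":(.4705,.0369)}}
rows=[]
for n in J:
  r=[]
  for c in F:
    f=F[c];x,y=J[n][c];S=8
    p=proj(f,[[x,y,.05]])[0].astype(int)-30
    im=cv2.resize(f["frame"][p[1]:p[1]+60,p[0]:p[0]+60],None,fx=6,fy=6,interpolation=cv2.INTER_NEAREST)
    S=6
    h=hull(f,x,y,prof(n)); cv2.polylines(im,[np.round((h-p+.5)*S).astype(int)],True,(0,255,0),1)
    q=[proj(f,np.c_[x+DIM[n][4]*np.cos(A),y+DIM[n][4]*np.sin(A),0*A+DIM[n][2]])]
    cv2.polylines(im,[np.round((q[0]-p+.5)*S).astype(int)],True,(255,0,255),1)
    m=bgdist(f["frame"])[p[1]:p[1]+60,p[0]:p[0]+60]
    r.append(im)
  rows.append(np.hstack(r))
im=np.vstack(rows); cv2.imwrite("pics/fit1.png",cv2.resize(im,(600,600)))
E
```

```text
(no output)
```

View pics/fit1.png

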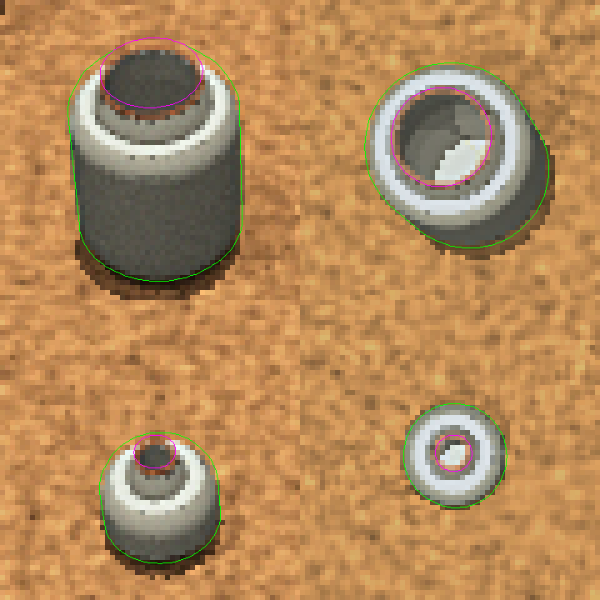

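```bash
cat >> h.py <<'E'
def brownmask(img):
    h=cv2.cvtColor(img,cv2.COLOR_BGR2HSV).astype(int)
    return ((h[...,2]<150)&(h[...,1]>90)).astype(np.uint8)
E
python3 - <<'E'
from h import *
F={c:optics.grab_frame(c) for c in("side","top")}
J={"large":(.618,.1706),"medium":(.473,.279),"small":(.632,-.124),"tiny":(.4705,.0369)}
# dark-interior+ring: score of ring edge: search x,y maximizing mean brownness along lip ring
for n,(x,y) in J.items():
  for c,f in F.items():
    img=f["frame"].astype(np.float32)
    br=cv2.GaussianBlur(img[...,2]-img[...,0],(0,0),.7)  # R-B : brown high, gray ~0
    best=[]
    def sc(p):
        X=[]
        for r in(DIM[n][4],DIM[n][4]-.002): 
            X.append(np.c_[x+p[0]/1e3+r*np.cos(A),y+p[1]/1e3+r*np.sin(A),0*A+DIM[n][2]])
        q=proj(f,np.vstack(X)).astype(np.float32)
        return -cv2.remap(br,q[:,0],q[:,1],cv2.INTER_LINEAR).mean()
    g=[(sc((a,b)),a,b) for a in np.arange(-8,8.1,.5) for b in np.arange(-8,8.1,.5)]
    m=min(g); print(n,c,round(x+m[1]/1e3,4),round(y+m[2]/1e3,4),round(m[0],1))
print(unproj(F["side"],(278,211),0),-F["side"]["R"].T@F["side"]["t"] if hasattr(F["side"]["R"],'T') else 0)
E
```

```text
large side 0.626 0.1786 -64.9
large top 0.617 0.1696 -43.1
medium side 0.481 0.287 -70.6
medium top 0.4725 0.277 -44.9
small side 0.64 -0.116 -64.2
small top 0.6315 -0.124 -45.7
tiny side 0.4785 0.0449 -73.4
tiny top 0.4705 0.0374 -43.7
[ 5.81099673e-01  3.67155869e-02 -1.11022302e-16] [ 0.15625973 -0.47643925  0.83008759]
```

jog_arm(
  increments=[
    {"slide":[0,0,0],"rotation":[0,0,-6.07]},
    {"slide":[0,0,0],"rotation":[0,0,-6.07]},
    {"slide":[0,0,0],"rotation":[0,0,-6.07]},
    {"slide":[-14,-35,0]},
    {"slide":[-14,-35,0]},
    {"slide":[-14,-35,0]},
    {"slide":[-14,-35,0]},
    {"slide":[-14,-35,0]},
    {"slide":[-14,-35,0]},
    {"slide":[-14,-35,0]},
    {"slide":[-14,-35,0]},
    {"slide":[-14,-35,0]},
    {"slide":[-14,-35,0]},
    {"slide":[-14,-35,0]},
    {"slide":[-14,-35,0]},
  ],
)

```text
invalid input
```

jog_arm(
  increments=[
    {"slide":[0,0,0],"rotation":[0,0,-6.07]},
    {"slide":[0,0,0],"rotation":[0,0,-6.07]},
    {"slide":[0,0,0],"rotation":[0,0,-6.07]},
    {"slide":[-14,-35,0],"rotation":[0,0,0]},
    {"slide":[-14,-35,0],"rotation":[0,0,0]},
    {"slide":[-14,-35,0],"rotation":[0,0,0]},
    {"slide":[-14,-35,0],"rotation":[0,0,0]},
    {"slide":[-14,-35,0],"rotation":[0,0,0]},
    {"slide":[-14,-35,0],"rotation":[0,0,0]},
    {"slide":[-14,-35,0],"rotation":[0,0,0]},
    {"slide":[-14,-35,0],"rotation":[0,0,0]},
    {"slide":[-14,-35,0],"rotation":[0,0,0]},
    {"slide":[-14,-35,0],"rotation":[0,0,0]},
  ],
)

```text
time: 3.63
tool_pos: [0.3355, 0.2421, 0.2316]
tool_rot: [0.001, -0.0, 1.0, 0.0]
contact_force: [0.8, -0.1, 0.3]
gripper_width: 0.999
```

```bash
python3 - <<'E'
from h import *
f=optics.grab_frame("wrist"); cv2.imwrite("pics/w1.png",f["frame"]); np.savez("w1.npz",**{k:np.array(v) for k,v in f.items()}); s=state(); print(s["tool_pos"],s["time"])
E
```

```text
[0.33806045 0.23703539 0.23155654] 3.6833
```

View pics/w1.png

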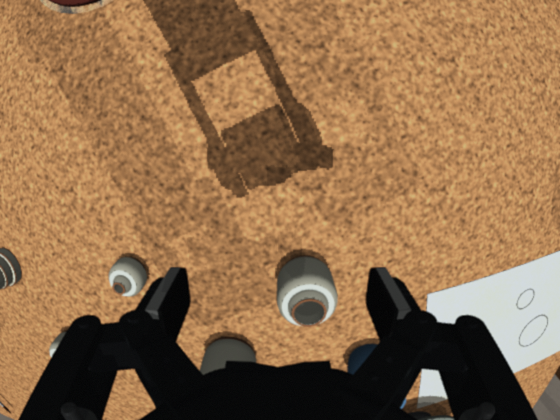

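jog_arm(
  increments=[
    {"slide":[-11,-36,0],"rotation":[0,0,0]},
    {"slide":[-11,-36,0],"rotation":[0,0,0]},
    {"slide":[-11,-36,0],"rotation":[0,0,0]},
    {"slide":[-11,-36,0],"rotation":[0,0,0]},
    {"slide":[-11,-36,0],"rotation":[0,0,0]},
    {"slide":[-11,-36,0],"rotation":[0,0,0]},
    {"slide":[-11,-36,0],"rotation":[0,0,0]},
    {"slide":[-11,-36,0],"rotation":[0,0,0]},
    {"slide":[-11,-36,0],"rotation":[0,0,0]},
    {"slide":[-11,-36,0],"rotation":[0,0,0]},
    {"slide":[-11,-36,0],"rotation":[0,0,0]},
    {"slide":[-11,-36,0],"rotation":[0,0,0]},
    {"slide":[-11,-36,20],"rotation":[0,0,0]},
    {"slide":[0,0,20],"rotation":[0,0,0]},
    {"slide":[0,0,0],"rotation":[0,0,0]},
  ],
)

```text
time: 4.93
tool_pos: [0.4761, -0.2238, 0.1871]
tool_rot: [-0.003, 0.001, 1.0, 0.002]
contact_force: [-0.2, 1.5, -1.3]
gripper_width: 1.001
```

```bash
python3 - <<'E'
from h import *
f=optics.grab_frame("wrist"); cv2.imwrite("pics/w2.png",f["frame"]); np.savez("w2.npz",**{k:np.array(v) for k,v in f.items()}); s=state(); print(s["tool_pos"],s["tool_rot"],s["time"],manip.grip_depth)
E
```

```text
[ 0.47658144 -0.223105    0.18900395] [-2.50499315e-03  6.55150835e-04  9.99995083e-01  1.76911947e-03] 4.9833 -0.0187
```

View pics/w2.png

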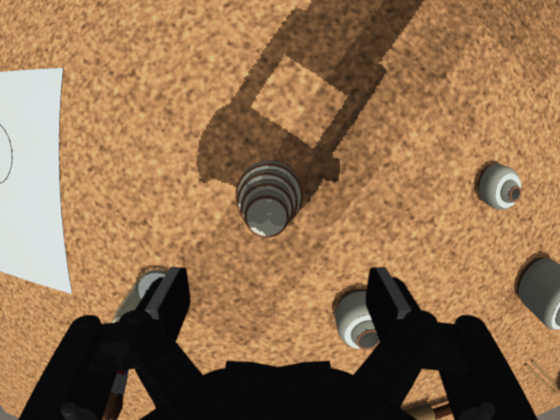

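```bash
cat >> h.py <<'E'
def fproj(f,X):
    X=np.atleast_2d(X); c=X@np.array(f["R"]).T+f["t"]; K=f["camera_matrix"]
    r=np.hypot(c[:,0],c[:,1]); th=np.arctan2(r,c[:,2]); s=K[0,0]*th/np.maximum(r,1e-9)
    return np.c_[s*c[:,0]+K[0,2],s*c[:,1]+K[1,2]]
def funproj(f,uv,z):
    K=f["camera_matrix"]; R=np.array(f["R"]); t=np.array(f["t"])
    d=(np.array(uv)-[K[0,2],K[1,2]])/K[0,0]; th=np.hypot(*d); 
    v=np.r_[np.sin(th)*d/th,np.cos(th)]; d=R.T@v; o=-R.T@t
    return o+d*(z-o[2])/d[2]
E
python3 - <<'E'
from h import *
f=dict(np.load("w2.npz")); s=state()
print("cam",-f["R"].T@f["t"],"tcp px",fproj(f,s["tool_pos"]), "tip", fproj(f,s["tool_pos"]+np.array([[0,.0425,.013],[0,-.0425,.013]])))
im=f["frame"]; print(funproj(f,(267,216),.072))
cv2.imwrite("pics/w2c.png",cv2.resize(im[150:250,220:320],None,fx=6,fy=6,interpolation=cv2.INTER_CUBIC))
J={"large":(.617,.170),"medium":(.4725,.278),"small":(.632,-.124),"tiny":(.4705,.0374)}
for k in("w1","w2"):
    g=dict(np.load(k+".npz"))
    for n,(x,y) in J.items(): print(k,n,fproj(g,[x,y,DIM[n][2]]))
E
```

```text
cam [ 0.39585367 -0.22507842  0.33047139] tcp px [[280.47946063 273.17538814]] tip [[370.20453565 284.39380297]
 [190.85294252 285.56778193]]
[ 0.48802825 -0.23288752  0.072     ]
w1 large [[223.252686  402.2928159]]
w1 medium [[310.56268346 311.29541629]]
w1 small [[ 57.80896284 363.61837614]]
w1 tiny [[118.48019194 286.79372341]]
w2 large [[575.24865332 311.32637919]]
w2 medium [[632.86297752 203.15360117]]
w2 small [[369.92802926 338.17593965]]
w2 tiny [[515.88269631 191.80048134]]
```

View pics/w2c.png

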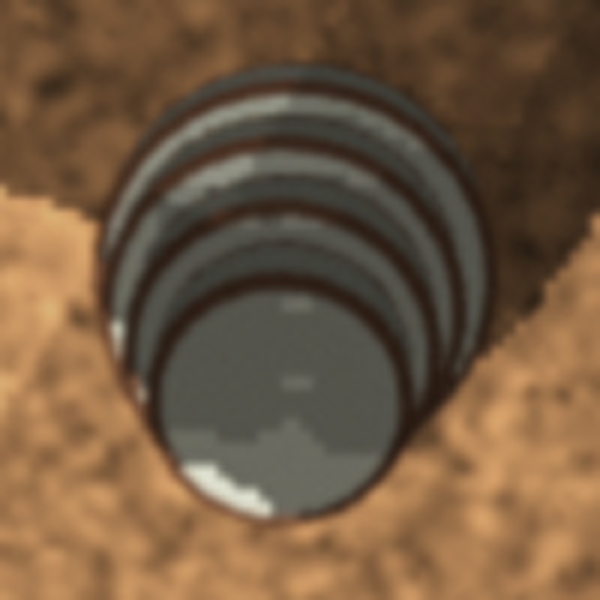

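jog_arm(
  increments=[
    {"slide":[-31,20,0],"rotation":[0,0,0]},
    {"slide":[-31,20,0],"rotation":[0,0,0]},
    {"slide":[-31,20,0],"rotation":[0,0,0]},
    {"slide":[-31,20,0],"rotation":[0,0,0]},
    {"slide":[-30,20,0],"rotation":[0,0,0]},
    {"slide":[0,0,0],"rotation":[0,0,0]},
    {"slide":[0,0,0],"rotation":[0,0,0]},
  ],
)

```text
time: 5.57
tool_pos: [0.6333, -0.1212, 0.1932]
tool_rot: [0.001, -0.002, 1.0, -0.0]
contact_force: [0.2, -0.3, 0.7]
gripper_width: 1.001
```

```bash
cat > snap.py <<'E'
import sys
from h import *
k=sys.argv[1]
f=optics.grab_frame("wrist"); s=state(); np.savez(k+".npz",tcp=s["tool_pos"],**{k:np.array(v) for k,v in f.items()}); print(s["tool_pos"],s["tool_rot"],s["contact_force"],s["gripper_width"],s["time"])
cv2.imwrite(f"pics/{k}.png",f["frame"])
E
python3 snap.py s_small
```

```text
[ 0.63240403 -0.12216465  0.19306543] [ 4.59472946e-04 -1.26296616e-03  9.99999040e-01 -3.35999775e-04] [-0.81533066 -0.88238372  0.35947992] 1.0037213051757428 5.6167
```

jog_arm(
  increments=[
    {"slide":[2,37,0],"rotation":[0,0,0]},
    {"slide":[2,37,0],"rotation":[0,0,0]},
    {"slide":[2,37,0],"rotation":[0,0,0]},
    {"slide":[2,37,0],"rotation":[0,0,0]},
    {"slide":[2,37,0],"rotation":[0,0,0]},
    {"slide":[2,37,0],"rotation":[0,0,0]},
    {"slide":[2,37,0],"rotation":[0,0,0]},
    {"slide":[1,35,0],"rotation":[0,0,0]},
    {"slide":[0,0,0],"rotation":[0,0,0]},
    {"slide":[0,0,0],"rotation":[0,0,0]},
  ],
)

```text
time: 6.45
tool_pos: [0.6162, 0.1714, 0.1928]
tool_rot: [0.001, -0.001, 1.0, -0.0]
contact_force: [0.9, 0.2, 0.9]
gripper_width: 1.0
```

```bash
python3 snap.py s_large
```

```text
[0.61650585 0.17016816 0.19263742] [ 4.44114336e-04 -3.09388248e-04  9.99999816e-01 -2.72231067e-04] [-0.81071151 -1.41588747 -0.2672463 ] 1.0010086409142813 6.5
```

jog_arm(
  increments=[
    {"slide":[29,21.5,0],"rotation":[0,0,0]},
    {"slide":[29,21.5,0],"rotation":[0,0,0]},
    {"slide":[29,21.5,0],"rotation":[0,0,0]},
    {"slide":[29,21.5,0],"rotation":[0,0,0]},
    {"slide":[29,21.5,0],"rotation":[0,0,0]},
    {"slide":[0,0,0],"rotation":[0,0,0]},
    {"slide":[0,0,0],"rotation":[0,0,0]},
  ],
)

```text
time: 7.08
tool_pos: [0.4714, 0.2773, 0.1922]
tool_rot: [0.001, -0.0, 1.0, -0.0]
contact_force: [0.9, 0.4, 0.3]
gripper_width: 1.001
```

```bash
python3 snap.py s_medium
```

```text
[0.4723986  0.27680046 0.19228297] [ 7.06082748e-04  4.57795585e-04  9.99999633e-01 -1.61741396e-04] [-0.34897429  0.54196476 -0.2591725 ] 0.9977749841600695 7.1333
```

jog_arm(
  increments=[
    {"slide":[0,-34,0],"rotation":[0,0,0]},
    {"slide":[0,-34,0],"rotation":[0,0,0]},
    {"slide":[0,-34,0],"rotation":[0,0,0]},
    {"slide":[0,-34,0],"rotation":[0,0,0]},
    {"slide":[0,-34,0],"rotation":[0,0,0]},
    {"slide":[0,-34,0],"rotation":[0,0,0]},
    {"slide":[0,-36,0],"rotation":[0,0,0]},
    {"slide":[0,0,0],"rotation":[0,0,0]},
    {"slide":[0,0,0],"rotation":[0,0,0]},
  ],
)

```text
time: 7.88
tool_pos: [0.4727, 0.0348, 0.1921]
tool_rot: [0.0, 0.003, 1.0, -0.0]
contact_force: [0.4, 0.2, 0.2]
gripper_width: 0.998
```

```bash
python3 snap.py s_tiny
```

```text
[0.47251588 0.0362255  0.19198636] [1.69446147e-04 2.08135054e-03 9.99997815e-01 9.32536251e-05] [-0.84868959 -0.29626215  0.58473791] 1.0001023228503985 7.9333
```

jog_arm(
  increments=[
    {"slide":[-2,-34,0],"rotation":[0,0,0]},
    {"slide":[-2,-34,0],"rotation":[0,0,0]},
    {"slide":[-2,-34,0],"rotation":[0,0,0]},
    {"slide":[-2,-34,0],"rotation":[0,0,0]},
    {"slide":[-2,-34,0],"rotation":[0,0,0]},
    {"slide":[-2,-34,0],"rotation":[0,0,0]},
    {"slide":[-2,-34,0],"rotation":[0,0,0]},
    {"slide":[-3,-32,0],"rotation":[0,0,0]},
    {"slide":[0,0,0],"rotation":[0,0,0]},
    {"slide":[0,0,0],"rotation":[0,0,0]},
  ],
)

```text
time: 8.77
tool_pos: [0.4895, -0.2326, 0.1916]
tool_rot: [-0.0, 0.001, 1.0, 0.0]
contact_force: [0.6, 0.0, 0.1]
gripper_width: 1.003
```

```bash
python3 snap.py s_pile; python3 - <<'E'
from h import *
T=[]
for n in("small","large","medium","tiny","pile"):
    f=dict(np.load(f"s_{n}.npz")); im=f["frame"]
    u,v=fproj(f,f["tcp"]*[1,1,0]+[0,0,.05]).astype(int)[0]; print(n,u,v)
    T.append(cv2.resize(im[v-60:v+60,u-60:u+60],(390,390)) if n in("small","large","medium","tiny") else None)
T=[t for t in T if t is not None]
cv2.imwrite("pics/surv.png",cv2.resize(np.vstack([np.hstack(T[:2]),np.hstack(T[2:])]),(600,600)))
E
```

```text
[ 0.4893657  -0.23155167  0.19144878] [-2.77166306e-04 -4.60355240e-06  9.99999844e-01  4.85083397e-04] [0.62603593 0.69674849 0.4749881 ] 1.0009840793170035 8.8167
small 277 191
large 276 192
medium 277 193
tiny 279 192
pile 279 192
```

View pics/surv.png

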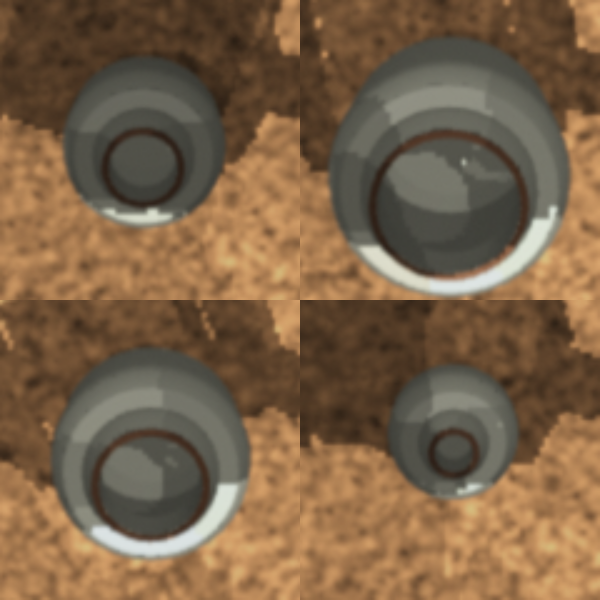

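View pics/s_large.png

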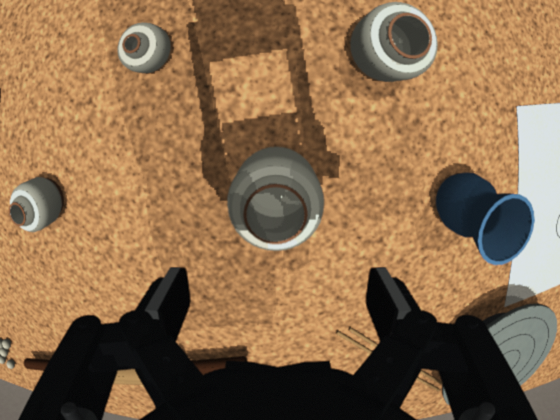

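```bash
cat >> h.py <<'E'
def ring(f,x,y,z,radii,rng=8,step=.5,pf=None,arc=A):
    pf=pf or fproj
    img=f["frame"].astype(np.float32); sat=cv2.cvtColor(f["frame"],cv2.COLOR_BGR2HSV)[...,1].astype(np.float32)
    sat=cv2.GaussianBlur(sat,(0,0),.8)
    def sc(a,b):
        v=[]
        for dr,w in radii:
            q=pf(f,np.c_[x+a/1e3+dr*np.cos(arc),y+b/1e3+dr*np.sin(arc),0*arc+z]).astype(np.float32)
            v.append(w*cv2.remap(sat,q[:,0],q[:,1],cv2.INTER_LINEAR).mean())
        return -sum(v)
    g=[(sc(a,b),a,b) for a in np.arange(-rng,rng+.1,step) for b in np.arange(-rng,rng+.1,step)]
    s,a,b=min(g)
    g=[(sc(a+c,b+d),a+c,b+d) for c in np.arange(-.6,.61,.1) for d in np.arange(-.6,.61,.1)]
    s,a,b=min(g)
    return round(x+a/1e3,4),round(y+b/1e3,4),round(s,1)
E
python3 - <<'E'
from h import *
for n in("small","large","medium","tiny"):
    f=dict(np.load(f"s_{n}.npz")); r=DIM[n][4]
    x,y=f["tcp"][:2]
    for dr in(0,.0015): print(n,ring(f,x,y,DIM[n][2],[(r-dr,1),(r-dr-.004,-.5),(r-dr+.004,-.5)]),end=' ')
    # cross-check with body hull, other view
    print(np.round([x,y],4))
f=dict(np.load("s_pile.npz"))
for i,n in enumerate(("large","medium","small","tiny")):
    r=DIM[n][5]; arc=np.linspace(np.pi*.6,np.pi*1.4,60) if n!="tiny" else A
    print(n,ring(f,.488,-.233,.018*(i+1),[(r,1),(r-.003,-1)],arc=arc))
im=f["frame"].copy()
cv2.imwrite("pics/pileS.png",cv2.resize(im[130:230,220:330],None,fx=6,fy=6,interpolation=cv2.INTER_CUBIC))
E
```

```text
small (np.float64(0.6338), np.float64(-0.1252), np.float32(-56.5)) small (np.float64(0.6337), np.float64(-0.1253), np.float32(-62.0)) [ 0.6324 -0.1222]
large (np.float64(0.6188), np.float64(0.1686), np.float32(-58.4)) large (np.float64(0.6187), np.float64(0.1688), np.float32(-73.0)) [0.6165 0.1702]
medium (np.float64(0.4743), np.float64(0.2759), np.float32(-56.4)) medium (np.float64(0.4741), np.float64(0.2759), np.float32(-73.3)) [0.4724 0.2768]
tiny (np.float64(0.4729), np.float64(0.0364), np.float32(-55.7)) tiny (np.float64(0.4728), np.float64(0.0364), np.float32(-62.7)) [0.4725 0.0362]
large (np.float64(0.4874), np.float64(-0.233), np.float32(-70.0))
medium (np.float64(0.4881), np.float64(-0.2343), np.float32(-68.0))
small (np.float64(0.489), np.float64(-0.2339), np.float32(-72.4))
tiny (np.float64(0.4894), np.float64(-0.2336), np.float32(-72.9))
```

View pics/pileS.png

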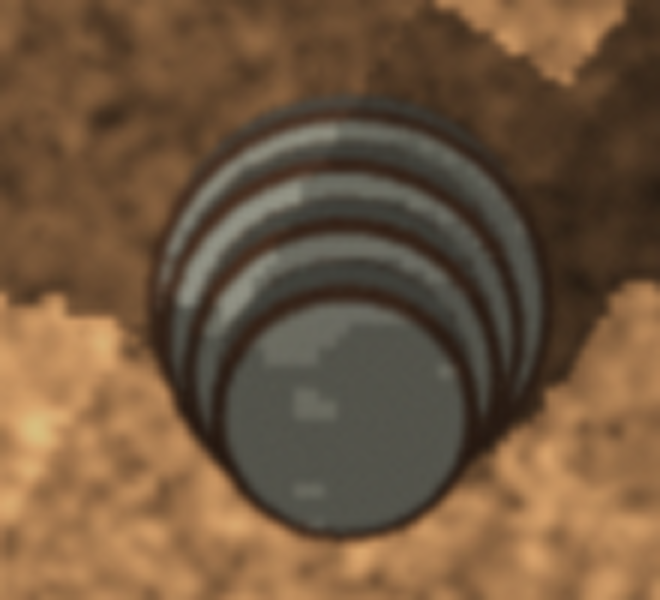

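jog_arm(
  increments=[
    {"slide":[0,-0.5,30],"rotation":[0,0,0]},
    {"slide":[0,0,30],"rotation":[0,0,0]},
    {"slide":[0,0,30],"rotation":[0,0,0]},
    {"slide":[0,0,24],"rotation":[0,0,0]},
    {"slide":[0,0,14],"rotation":[0,0,0]},
    {"slide":[0,0,6.5],"rotation":[0,0,0]},
    {"slide":[0,0,0],"rotation":[0,0,0]},
    {"slide":[0,0,0],"rotation":[0,0,0]},
  ],
)

```text
time: 9.48
tool_pos: [0.4897, -0.2318, 0.0579]
tool_rot: [0.0, -0.001, 1.0, -0.0]
contact_force: [0.6, -0.1, 1.1]
gripper_width: 1.001
```

```bash
python3 snap.py g_tiny; python3 - <<'E'
from h import *
f=optics.grab_frame("side");cv2.imwrite("pics/side1.png",cv2.resize(f["frame"][230:360,260:420],None,fx=4,fy=4))
g=dict(np.load("g_tiny.npz"))
print(ring(g,.489,-.2335,.072,[(.019,1),(.016,-1)]))
E
```

```text
[ 0.49013785 -0.2323175   0.05869996] [ 9.52571561e-04 -5.68419934e-04  9.99999214e-01 -5.83860478e-04] [0.71371461 0.17503257 0.48346771] 1.0022714713207788 9.5333
(np.float64(0.4893), np.float64(-0.2337), np.float32(-95.0))
```

View pics/g_tiny.png

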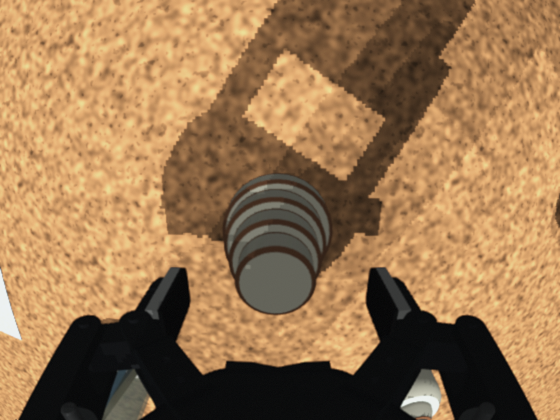

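View pics/side1.png

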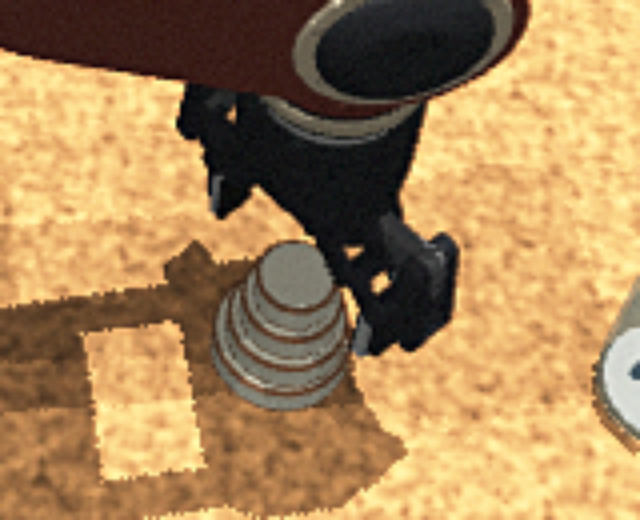

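jog_arm(
  increments=[
    {"slide":[0,-1.2,1.5],"rotation":[0,0,0]},
    {"slide":[0,0,0],"rotation":[0,0,0]},
    {"slide":[0,0,0],"rotation":[0,0,0]},
    {"slide":[0,0,0],"rotation":[0,0,0]},
    {"slide":[0,0,0],"rotation":[0,0,0]},
    {"slide":[0,0,0],"rotation":[0,0,0]},
    {"slide":[0,0,0],"rotation":[0,0,0]},
    {"slide":[0,0,0],"rotation":[0,0,0]},
  ],
  fingers=0.0,
)

```text
time: 10.25
tool_pos: [0.4896, -0.2341, 0.0565]
tool_rot: [0.001, -0.0, 1.0, -0.0]
contact_force: [-0.4, 0.8, 5.1]
gripper_width: 0.413
```

```bash
python3 snap.py g_tiny2; python3 - <<'E'
from h import *
f=optics.grab_frame("side");cv2.imwrite("pics/side2.png",cv2.resize(f["frame"][230:360,260:420],None,fx=4,fy=4))
E
```

```text
[ 0.48958629 -0.23410565  0.05652256] [ 5.46356876e-04 -2.77089562e-06  9.99999759e-01 -4.28462022e-04] [0.36366488 0.53951985 5.5688485 ] 0.41203312491987437 10.3
```

View pics/g_tiny2.png

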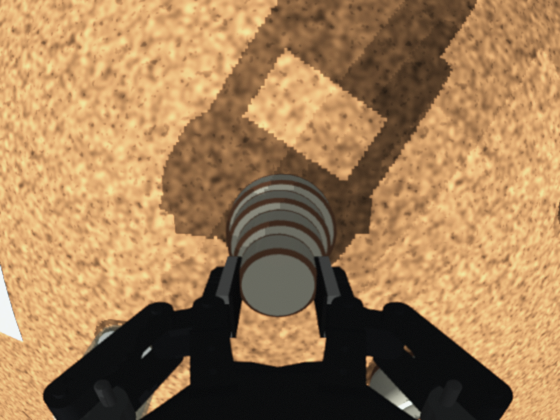

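View pics/side2.png

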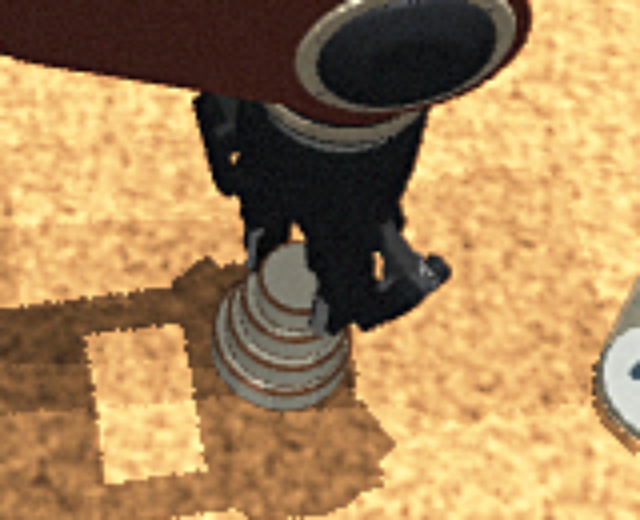

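jog_arm(
  increments=[
    {"slide":[0,0,-4],"rotation":[0,0,0]},
    {"slide":[0,0,-6],"rotation":[0,0,0]},
    {"slide":[0,0,-15],"rotation":[0,0,0]},
    {"slide":[0,0,-30],"rotation":[0,0,0]},
    {"slide":[0,0,-30],"rotation":[0,0,0]},
    {"slide":[0,0,-20],"rotation":[0,0,0]},
    {"slide":[0,0,0],"rotation":[0,0,0]},
    {"slide":[0,0,0],"rotation":[0,0,0]},
  ],
)

```text
time: 11.02
tool_pos: [0.4896, -0.234, 0.1622]
tool_rot: [0.001, -0.0, 1.0, -0.001]
contact_force: [-0.2, 0.3, -1.0]
gripper_width: 0.412
```

```bash
python3 snap.py g_tiny3; python3 - <<'E'
from h import *
f=optics.grab_frame("side");cv2.imwrite("pics/side3.png",cv2.resize(f["frame"][200:350,260:420],None,fx=4,fy=4))
E
```

```text
[ 0.4886845  -0.23343368  0.16026624] [-2.98796917e-04 -3.49894873e-05  9.99999938e-01  1.83067915e-04] [-1.02786062  0.11557597 -0.80637652] 0.4083716467281508 11.0667
```

View pics/g_tiny3.png

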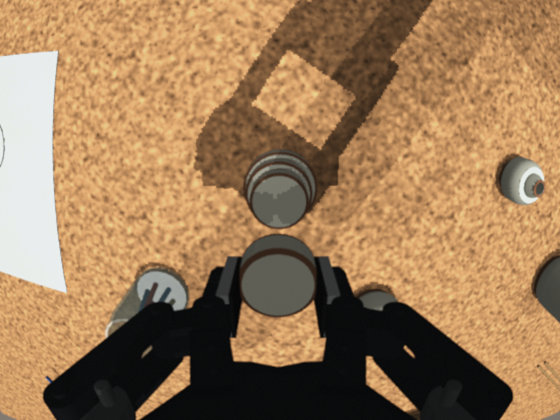

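View pics/side3.png

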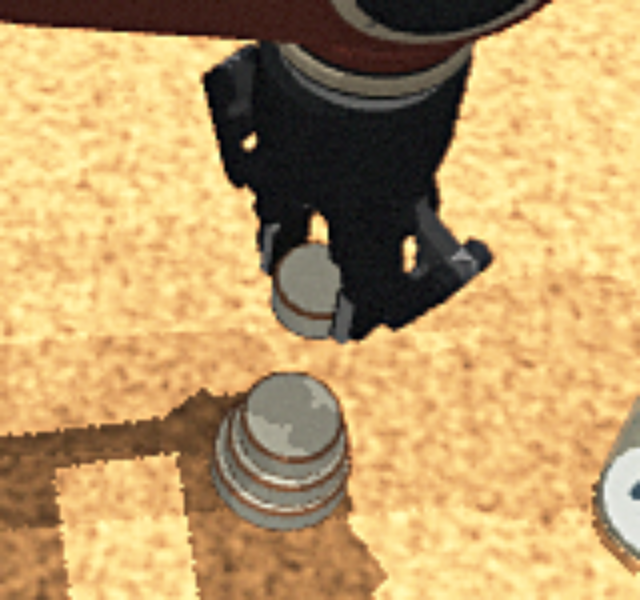

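```bash
python3 - <<'E'
from h import *
f=dict(np.load("g_tiny3.npz")); x,y,z=f["tcp"]
for dz in(.0125,.0145,.0165,.0185):
    print(dz,ring(f,x,y,z+dz,[(.019,1),(.016,-1)],arc=np.r_[np.linspace(-.7,.7,30),np.pi+np.linspace(-.7,.7,30)]),x,y)
for i,n in enumerate(("large","medium","small")):
    r=DIM[n][5]; arc=np.linspace(np.pi*.6,np.pi*1.4,60) if n!="small" else A
    print(n,ring(f,.488,-.233,.018*(i+1),[(r,1),(r-.003,-1)],arc=arc))
E
```

```text
0.0125 (np.float64(0.4924), np.float64(-0.2347), np.float32(-107.1)) 0.4886845039382436 -0.23343368349408555
0.0145 (np.float64(0.4912), np.float64(-0.2347), np.float32(-105.6)) 0.4886845039382436 -0.23343368349408555
0.0165 (np.float64(0.4901), np.float64(-0.2347), np.float32(-100.6)) 0.4886845039382436 -0.23343368349408555
0.0185 (np.float64(0.4888), np.float64(-0.2347), np.float32(-91.0)) 0.4886845039382436 -0.23343368349408555
large (np.float64(0.4875), np.float64(-0.233), np.float32(-76.9))
medium (np.float64(0.4882), np.float64(-0.2343), np.float32(-76.1))
small (np.float64(0.4885), np.float64(-0.2339), np.float32(-75.0))
```

jog_arm(
  increments=[
    {"slide":[2,15,0],"rotation":[0,0,0]},
    {"slide":[2,36,0],"rotation":[0,0,0]},
    {"slide":[2,36,0],"rotation":[0,0,0]},
    {"slide":[2,36,0],"rotation":[0,0,0]},
    {"slide":[2,36,0],"rotation":[0,0,0]},
    {"slide":[2,36,0],"rotation":[0,0,0]},
    {"slide":[2,36,0],"rotation":[0,0,0]},
    {"slide":[2,28,0],"rotation":[0,0,0]},
    {"slide":[0.5,12,15],"rotation":[0,0,0]},
    {"slide":[0,0,25],"rotation":[0,0,0]},
    {"slide":[0,0,25],"rotation":[0,0,0]},
    {"slide":[0,0,14],"rotation":[0,0,0]},
    {"slide":[0,0,5],"rotation":[0,0,0]},
    {"slide":[0,0,0],"rotation":[0,0,0]},
    {"slide":[0,0,0],"rotation":[0,0,0]},
    {"slide":[0,0,0],"rotation":[0,0,0]},
  ],
)

```text
time: 12.45
tool_pos: [0.4732, 0.0373, 0.0778]
tool_rot: [0.001, 0.0, 1.0, -0.0]
contact_force: [0.1, 0.2, 1.0]
gripper_width: 0.411
```

```bash
python3 snap.py p_tiny; python3 - <<'E'
from h import *
f=optics.grab_frame("side");cv2.imwrite("pics/side4.png",cv2.resize(f["frame"][150:270,170:310],None,fx=5,fy=5))
f=optics.grab_frame("top");cv2.imwrite("pics/top4.png",cv2.resize(f["frame"][170:300,200:340],None,fx=4,fy=4))
E
```

```text
[0.47347717 0.03724109 0.07806948] [ 1.13269599e-03  6.52670436e-05  9.99999354e-01 -7.01804541e-05] [-0.26669942 -0.63575736  0.5751108 ] 0.41386108821591716 12.5
```

View pics/p_tiny.png

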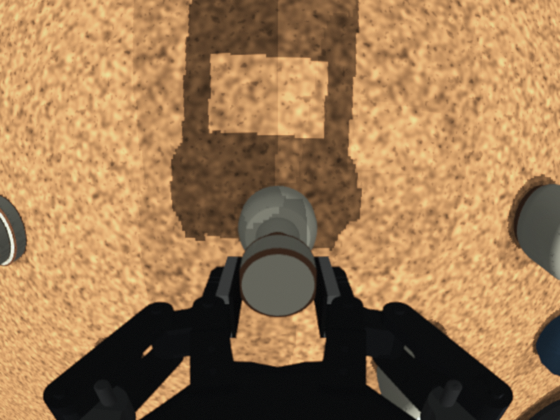

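View pics/side4.png

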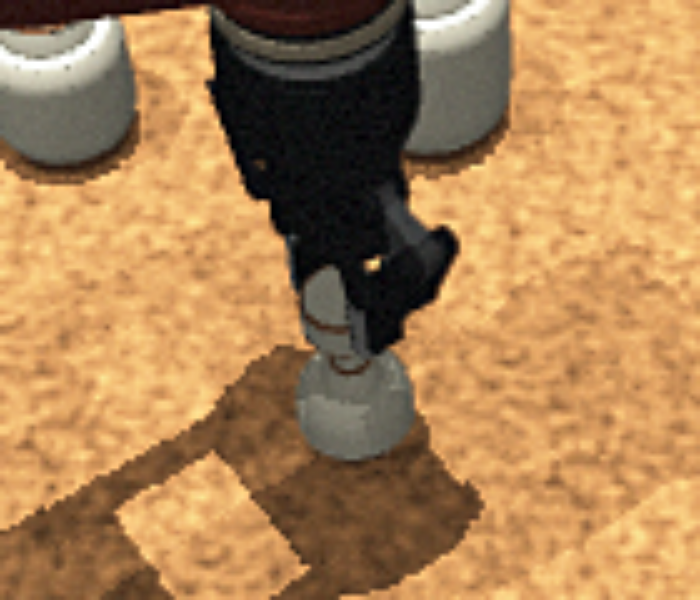

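jog_arm(
  increments=[
    {"slide":[0.5,0,8],"rotation":[0,0,0]},
    {"slide":[0,0,7],"rotation":[0,0,0]},
    {"slide":[0,0,3],"rotation":[0,0,0]},
    {"slide":[0,0,3],"rotation":[0,0,0]},
    {"slide":[0,0,3],"rotation":[0,0,0]},
    {"slide":[0,0,3],"rotation":[0,0,0]},
    {"slide":[0,0,3],"rotation":[0,0,0]},
    {"slide":[0,0,3],"rotation":[0,0,0]},
    {"slide":[0,0,0],"rotation":[0,0,0]},
    {"slide":[0,0,0],"rotation":[0,0,0]},
  ],
)

```text
time: 13.43
tool_pos: [0.4719, 0.0373, 0.0436]
tool_rot: [-0.0, -0.0, 1.0, 0.0]
contact_force: [-0.5, -0.6, -0.7]
gripper_width: 0.414
```

No contact yet; the lid is over the neck. Creep down.

jog_arm(
  increments=[
    {"slide":[0,0,1],"rotation":[0,0,0]},
    {"slide":[0,0,1],"rotation":[0,0,0]},
    {"slide":[0,0,0.6],"rotation":[0,0,0]},
    {"slide":[0,0,0],"rotation":[0,0,0]},
  ],
)

```text
time: 13.77
tool_pos: [0.472, 0.0373, 0.0411]
tool_rot: [-0.0, -0.0, 1.0, 0.0]
contact_force: [0.3, -0.9, -1.1]
gripper_width: 0.412
```

```bash
python3 snap.py q_tiny; python3 - <<'E'
from h import *
f=optics.grab_frame("side");cv2.imwrite("pics/side5.png",cv2.resize(f["frame"][150:270,170:310],None,fx=5,fy=5))
E
```

```text
[0.47203228 0.03729465 0.04112592] [-2.05815287e-05  4.46201260e-07  1.00000000e+00 -1.44091983e-05] [0.08528006 0.66135132 0.53960936] 0.41297959100746456 13.8167
```

View pics/side5.png

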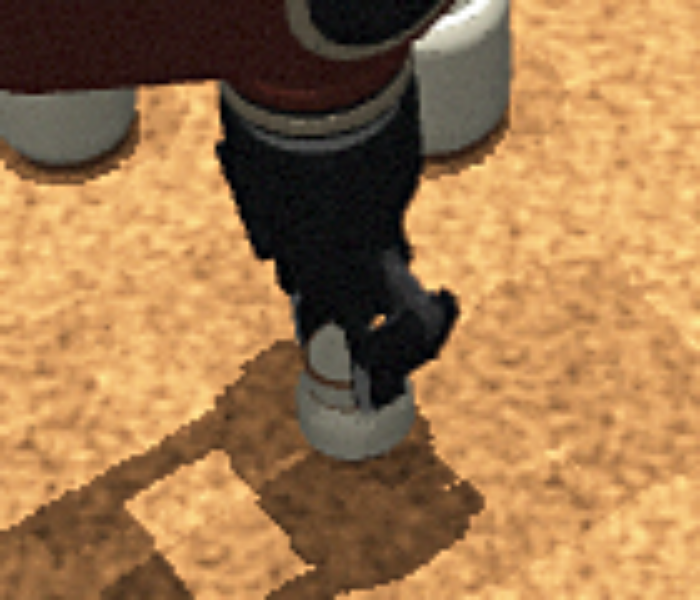

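jog_arm(
  increments=[
    {"slide":[0,0,0.5],"rotation":[0,0,0]},
    {"slide":[0,0,0.5],"rotation":[0,0,0]},
    {"slide":[0,0,0],"rotation":[0,0,0]},
  ],
)

```text
time: 14.12
tool_pos: [0.4722, 0.0373, 0.0406]
tool_rot: [0.0, -0.0, 1.0, -0.0]
contact_force: [-0.3, -0.2, 4.2]
gripper_width: 0.413
```

jog_arm(
  increments=[
    {"slide":[0,0,0],"rotation":[0,0,0]},
    {"slide":[0,0,0],"rotation":[0,0,0]},
    {"slide":[0,0,0],"rotation":[0,0,0]},
    {"slide":[0,0,0],"rotation":[0,0,0]},
    {"slide":[0,0,-10],"rotation":[0,0,0]},
    {"slide":[0,0,-30],"rotation":[0,0,0]},
    {"slide":[0,0,-35],"rotation":[0,0,0]},
    {"slide":[0,0,-35],"rotation":[0,0,0]},
    {"slide":[0,0,-10],"rotation":[0,0,0]},
    {"slide":[0,0,0],"rotation":[0,0,0]},
  ],
  fingers=1.0,
)

```text
time: 14.95
tool_pos: [0.4749, 0.0371, 0.1653]
tool_rot: [0.005, -0.0, 1.0, -0.0]
contact_force: [0.7, 0.1, 0.3]
gripper_width: 0.999
```

```bash
python3 snap.py r_tiny; python3 - <<'E'
from h import *
f=optics.grab_frame("side");cv2.imwrite("pics/side6.png",cv2.resize(f["frame"][150:270,170:310],None,fx=5,fy=5))
g=dict(np.load("r_tiny.npz"));print(ring(g,.473,.037,.056,[(.019,1),(.016,-1)]))
E
```

```text
[0.47322705 0.03721785 0.16230272] [ 2.15133187e-03 -1.16402240e-05  9.99997671e-01 -1.72615783e-04] [ 0.20905456  0.09176985 -1.02984548] 0.9994448543543034 15.0
(np.float64(0.4725), np.float64(0.0367), np.float32(-70.5))
```

View pics/side6.png

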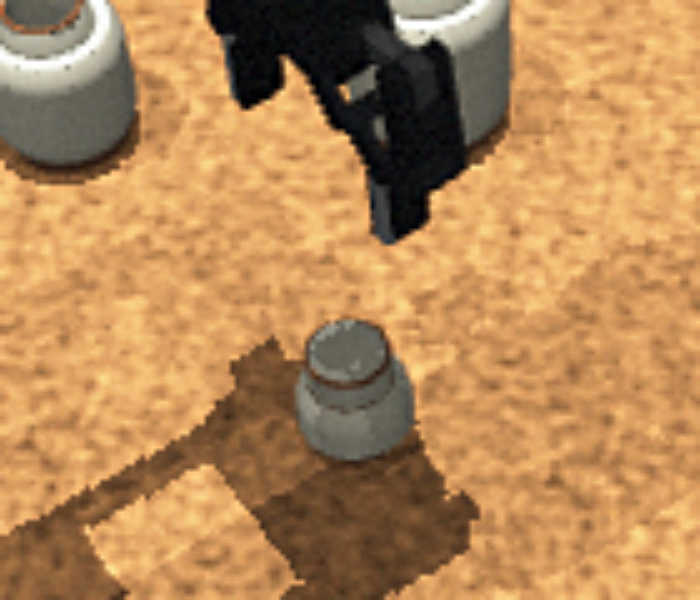

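View pics/r_tiny.png

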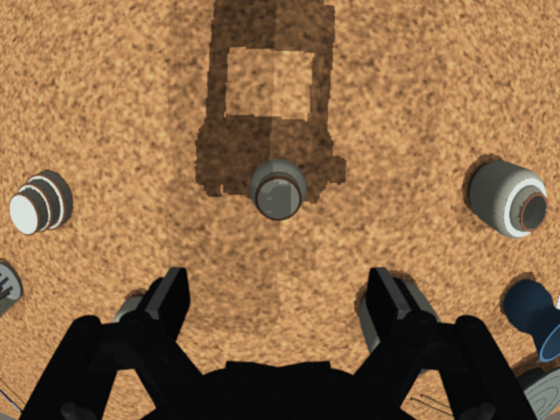

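jog_arm(
  increments=[
    {"slide":[-2,-20,0],"rotation":[0,0,0]},
    {"slide":[-2,-36,0],"rotation":[0,0,0]},
    {"slide":[-2,-36,0],"rotation":[0,0,0]},
    {"slide":[-2,-36,0],"rotation":[0,0,0]},
    {"slide":[-2,-36,0],"rotation":[0,0,0]},
    {"slide":[-2,-36,0],"rotation":[0,0,0]},
    {"slide":[-2,-36,0],"rotation":[0,0,0]},
    {"slide":[-2,-24,0],"rotation":[0,0,0]},
    {"slide":[-0.5,-10.8,12],"rotation":[0,0,0]},
    {"slide":[0,0,30],"rotation":[0,0,0]},
    {"slide":[0,0,30],"rotation":[0,0,0]},
    {"slide":[0,0,20],"rotation":[0,0,0]},
    {"slide":[0,0,8],"rotation":[0,0,0]},
    {"slide":[0,0,0],"rotation":[0,0,0]},
    {"slide":[0,0,0],"rotation":[0,0,0]},
  ],
)

```text
time: 16.3
tool_pos: [0.488, -0.2325, 0.0591]
tool_rot: [-0.001, -0.0, 1.0, 0.001]
contact_force: [0.5, -0.6, 0.6]
gripper_width: 1.002
```

```bash
python3 snap.py g_small; python3 - <<'E'
from h import *
g=dict(np.load("g_small.npz"));
for i,n in enumerate(("large","medium","small")):
    r=DIM[n][5]; arc=np.linspace(np.pi*.6,np.pi*1.4,60) if n!="small" else A
    print(n,ring(g,.488,-.233,.018*(i+1),[(r,1),(r-.003,-1)],arc=arc))
E
```

```text
[ 0.48899324 -0.23328309  0.06063792] [ 3.08556715e-04 -2.97310643e-04  9.99999894e-01 -1.65845331e-04] [ 0.57229579 -0.38191144 -0.19384528] 1.0008492972961667 16.35
large (np.float64(0.4876), np.float64(-0.2329), np.float32(-98.7))
medium (np.float64(0.4882), np.float64(-0.2343), np.float32(-98.4))
small (np.float64(0.4884), np.float64(-0.234), np.float32(-92.9))
```

View pics/g_small.png

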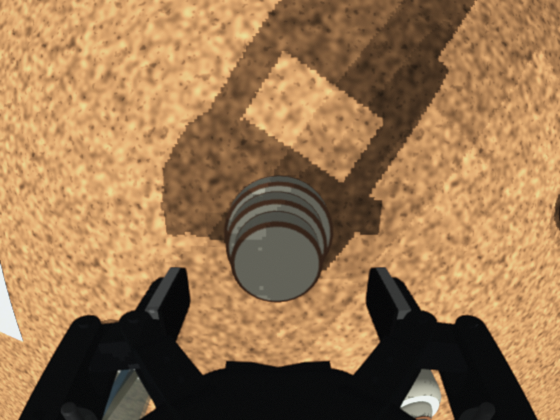

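jog_arm(
  increments=[
    {"slide":[0,-0.4,12],"rotation":[0,0,0]},
    {"slide":[0,0,10],"rotation":[0,0,0]},
    {"slide":[0,0,0],"rotation":[0,0,0]},
    {"slide":[0,0,0],"rotation":[0,0,0]},
  ],
)

```text
time: 16.68
tool_pos: [0.488, -0.2335, 0.0373]
tool_rot: [-0.001, -0.0, 1.0, 0.0]
contact_force: [0.0, 0.7, -0.6]
gripper_width: 0.997
```

jog_arm(
  increments=[
    {"slide":[0,0,0],"rotation":[0,0,0]},
    {"slide":[0,0,0],"rotation":[0,0,0]},
    {"slide":[0,0,0],"rotation":[0,0,0]},
    {"slide":[0,0,0],"rotation":[0,0,0]},
    {"slide":[0,0,0],"rotation":[0,0,0]},
    {"slide":[0,0,0],"rotation":[0,0,0]},
  ],
  fingers=0.0,
)

```text
time: 17.18
tool_pos: [0.4894, -0.2345, 0.0393]
tool_rot: [0.001, -0.0, 1.0, -0.001]
contact_force: [-0.3, -0.4, 5.4]
gripper_width: 0.534
```

```bash
python3 snap.py g_small2
```

```text
[ 0.48938351 -0.23444191  0.03927316] [ 8.76969825e-04 -4.07665014e-07  9.99999445e-01 -5.84601685e-04] [-0.50645787 -0.42740029  5.65532475] 0.5328215719703941 17.2333
```

View pics/g_small2.png

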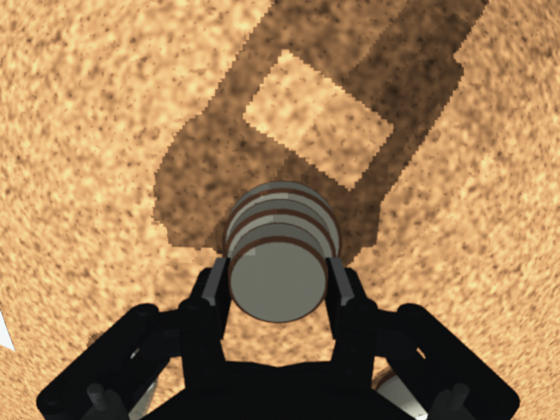

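jog_arm(
  increments=[
    {"slide":[0,0,-4],"rotation":[0,0,0]},
    {"slide":[0,0,-10],"rotation":[0,0,0]},
    {"slide":[0,0,-26],"rotation":[0,0,0]},
    {"slide":[0,0,-35],"rotation":[0,0,0]},
    {"slide":[0,0,-35],"rotation":[0,0,0]},
    {"slide":[-20,15,0],"rotation":[0,0,0]},
    {"slide":[-30,23,0],"rotation":[0,0,0]},
    {"slide":[-30,23,0],"rotation":[0,0,0]},
    {"slide":[-30,23,0],"rotation":[0,0,0]},
    {"slide":[-24.7,18,0],"rotation":[0,0,0]},
    {"slide":[-10,8.1,8],"rotation":[0,0,0]},
    {"slide":[0,0,25],"rotation":[0,0,0]},
    {"slide":[0,0,20],"rotation":[0,0,0]},
    {"slide":[0,0,11],"rotation":[0,0,0]},
    {"slide":[0,0,4],"rotation":[0,0,0]},
    {"slide":[0,0,0],"rotation":[0,0,0]},
    {"slide":[0,0,0],"rotation":[0,0,0]},
    {"slide":[0,0,0],"rotation":[0,0,0]},
  ],
)

```text
time: 18.73
tool_pos: [0.6342, -0.1243, 0.082]
tool_rot: [0.001, 0.0, 1.0, -0.0]
contact_force: [-0.5, -0.0, -0.1]
gripper_width: 0.535
```

```bash
python3 snap.py p_small; python3 - <<'E'
from h import *
f=optics.grab_frame("side");cv2.imwrite("pics/side7.png",cv2.resize(f["frame"][150:350,270:430],None,fx=3,fy=3))
g=dict(np.load("p_small.npz"));x,y,z=g["tcp"]
print(ring(g,x,y,z+.0147,[(.024,1),(.021,-1)],arc=np.r_[np.linspace(-.7,.7,30),np.pi+np.linspace(-.7,.7,30)]))
E
```

```text
[ 0.63425826 -0.12432936  0.08209406] [ 1.39458617e-03  1.61753308e-04  9.99998915e-01 -4.45061118e-04] [ 1.07405905 -0.42900405  0.17635357] 0.5352789311467083 18.7833
(np.float64(0.6335), np.float64(-0.1251), np.float32(-95.9))
```

View pics/p_small.png

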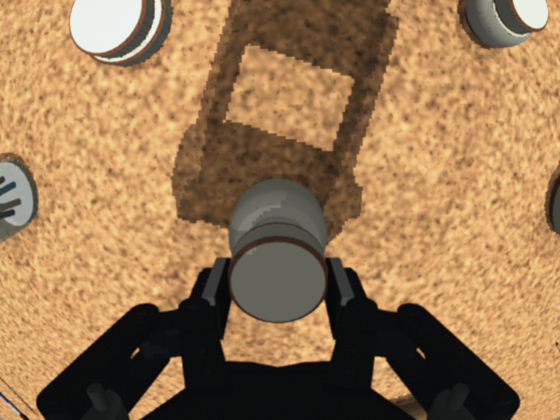

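View pics/side7.png

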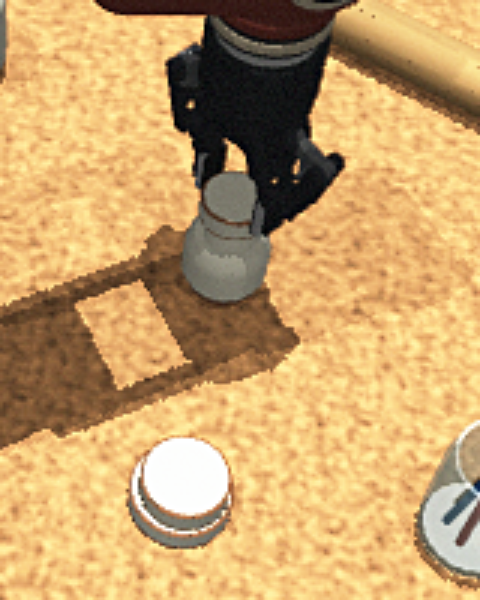

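jog_arm(
  increments=[
    {"slide":[0,0,6],"rotation":[0,0,0]},
    {"slide":[0,0,3],"rotation":[0,0,0]},
    {"slide":[0,0,3],"rotation":[0,0,0]},
    {"slide":[0,0,3],"rotation":[0,0,0]},
    {"slide":[0,0,3],"rotation":[0,0,0]},
    {"slide":[0,0,3],"rotation":[0,0,0]},
    {"slide":[0,0,1],"rotation":[0,0,0]},
    {"slide":[0,0,1],"rotation":[0,0,0]},
    {"slide":[0,0,0],"rotation":[0,0,0]},
    {"slide":[0,0,0],"rotation":[0,0,0]},
  ],
)

```text
time: 19.67
tool_pos: [0.6335, -0.1239, 0.0573]
tool_rot: [0.0, -0.0, 1.0, -0.0]
contact_force: [-0.5, -0.9, 0.7]
gripper_width: 0.538
```

jog_arm(
  increments=[
    {"slide":[0,0,0.5],"rotation":[0,0,0]},
    {"slide":[0,0,0.5],"rotation":[0,0,0]},
    {"slide":[0,0,0],"rotation":[0,0,0]},
  ],
)

```text
time: 19.92
tool_pos: [0.6337, -0.1239, 0.0573]
tool_rot: [0.0, -0.0, 1.0, -0.0]
contact_force: [-2.3, 1.7, 6.5]
gripper_width: 0.532
```

jog_arm(
  increments=[
    {"slide":[0,0,-0.3],"rotation":[0,0,0]},
    {"slide":[0,0,0],"rotation":[0,0,0]},
    {"slide":[0,0,0],"rotation":[0,0,0]},
    {"slide":[0,0,0],"rotation":[0,0,0]},
    {"slide":[0,0,-10],"rotation":[0,0,0]},
    {"slide":[0,0,-30],"rotation":[0,0,0]},
    {"slide":[0,0,-35],"rotation":[0,0,0]},
    {"slide":[0,0,-25],"rotation":[0,0,0]},
    {"slide":[0,0,0],"rotation":[0,0,0]},
    {"slide":[0,0,0],"rotation":[0,0,0]},
  ],
  fingers=1.0,
)

```text
time: 20.75
tool_pos: [0.6349, -0.1243, 0.1601]
tool_rot: [0.003, -0.0, 1.0, -0.001]
contact_force: [-0.5, 0.4, 0.4]
gripper_width: 0.999
```

```bash
python3 snap.py r_small; python3 - <<'E'
from h import *
f=optics.grab_frame("side");cv2.imwrite("pics/side8.png",cv2.resize(f["frame"][190:270,290:400],None,fx=5,fy=5))
g=dict(np.load("r_small.npz"));print(ring(g,.633,-.124,.072,[(.024,1),(.021,-1)]))
E
```

```text
[ 0.63360106 -0.12390912  0.15757517] [ 7.84876436e-04  1.02393514e-06  9.99999660e-01 -2.53992473e-04] [-0.65916757  0.85160929 -0.15193382] 0.999571470433864 20.8
(np.float64(0.6334), np.float64(-0.1245), np.float32(-75.7))
```

View pics/side8.png

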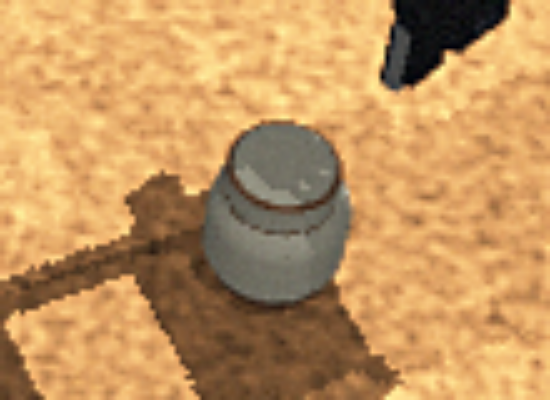

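View pics/r_small.png

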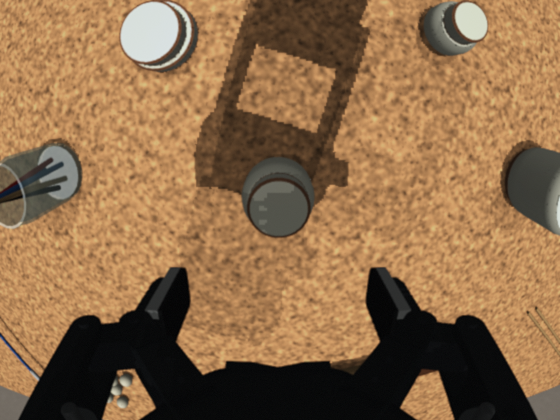

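jog_arm(
  increments=[
    {"slide":[20,-15,0],"rotation":[0,0,0]},
    {"slide":[30,-23,0],"rotation":[0,0,0]},
    {"slide":[30,-23,0],"rotation":[0,0,0]},
    {"slide":[30,-23,0],"rotation":[0,0,0]},
    {"slide":[25,-18,0],"rotation":[0,0,0]},
    {"slide":[10,-7.7,10],"rotation":[0,0,0]},
    {"slide":[0,0,30],"rotation":[0,0,0]},
    {"slide":[0,0,35],"rotation":[0,0,0]},
    {"slide":[0,0,25],"rotation":[0,0,0]},
    {"slide":[0,0,10],"rotation":[0,0,0]},
    {"slide":[0,0,0],"rotation":[0,0,0]},
    {"slide":[0,0,0],"rotation":[0,0,0]},
    {"slide":[0,0,0],"rotation":[0,0,0]},
  ],
)

```text
time: 21.93
tool_pos: [0.4895, -0.234, 0.048]
tool_rot: [0.001, -0.0, 1.0, -0.001]
contact_force: [0.2, -0.4, 0.7]
gripper_width: 0.999
```

```bash
python3 snap.py g_med; python3 - <<'E'
from h import *
g=dict(np.load("g_med.npz"));
for i,n in enumerate(("large","medium")):
    r=DIM[n][5]; arc=np.linspace(np.pi*.6,np.pi*1.4,60) if n!="medium" else A
    print(n,ring(g,.488,-.233,.018*(i+1),[(r,1),(r-.003,-1)],arc=arc))
E
```

```text
[ 0.48980884 -0.23422788  0.04850295] [ 1.50340142e-03 -1.64904764e-04  9.99998400e-01 -9.55732855e-04] [0.76724418 0.03284909 0.34709802] 1.0026670154419535 21.9833
large (np.float64(0.4877), np.float64(-0.233), np.float32(-100.4))
medium (np.float64(0.4876), np.float64(-0.2343), np.float32(-91.4))
```

View pics/g_med.png

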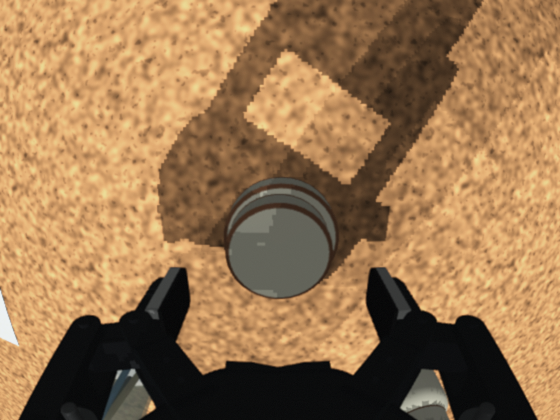

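jog_arm(
  increments=[
    {"slide":[0.8,0,14],"rotation":[0,0,0]},
    {"slide":[0,0,10],"rotation":[0,0,0]},
    {"slide":[0,0,4],"rotation":[0,0,0]},
    {"slide":[0,0,0],"rotation":[0,0,0]},
    {"slide":[0,0,0],"rotation":[0,0,0]},
  ],
)

```text
time: 22.4
tool_pos: [0.4876, -0.2335, 0.0186]
tool_rot: [-0.0, -0.0, 1.0, -0.0]
contact_force: [-0.7, -0.4, -0.0]
gripper_width: 0.998
```

jog_arm(
  increments=[
    {"slide":[0,0,0],"rotation":[0,0,0]},
    {"slide":[0,0,0],"rotation":[0,0,0]},
    {"slide":[0,0,0],"rotation":[0,0,0]},
    {"slide":[0,0,0],"rotation":[0,0,0]},
    {"slide":[0,0,0],"rotation":[0,0,0]},
    {"slide":[0,0,0],"rotation":[0,0,0]},
  ],
  fingers=0.0,
)

```text
time: 22.9
tool_pos: [0.4884, -0.2341, 0.0197]
tool_rot: [0.001, -0.0, 1.0, -0.001]
contact_force: [-0.1, 0.4, 5.6]
gripper_width: 0.65
```

```bash
python3 snap.py g_med2; python3 - <<'E'
from h import *
f=optics.grab_frame("side");cv2.imwrite("pics/side9.png",cv2.resize(f["frame"][230:360,260:420],None,fx=4,fy=4))
E
```

```text
[ 0.48838976 -0.23411478  0.01973057] [ 9.41287751e-04 -7.54092890e-08  9.99999370e-01 -6.12027813e-04] [-0.86863437  0.57782621  5.7124005 ] 0.6492682531525736 22.95
```

View pics/g_med2.png

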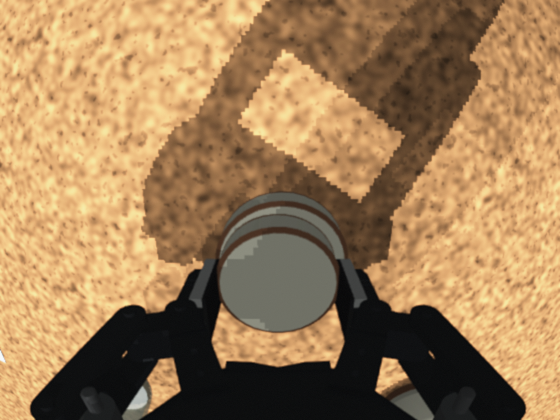

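View pics/side9.png

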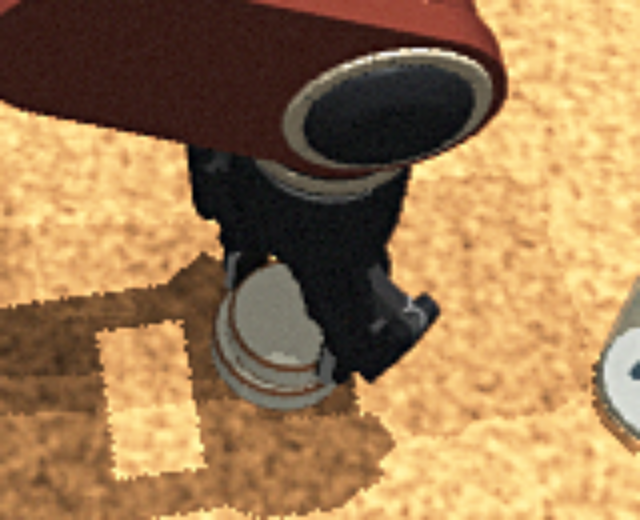

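jog_arm(
  increments=[
    {"slide":[0,0,-4],"rotation":[0,0,0]},
    {"slide":[0,0,-10],"rotation":[0,0,0]},
    {"slide":[0,0,-26],"rotation":[0,0,0]},
    {"slide":[0,0,-35],"rotation":[0,0,0]},
    {"slide":[0,0,-35],"rotation":[0,0,0]},
    {"slide":[0,0,-35],"rotation":[0,0,0]},
    {"slide":[1,17,0],"rotation":[0,0,0]},
    {"slide":[1,36,0],"rotation":[0,0,0]},
    {"slide":[1,36,0],"rotation":[0,0,0]},
    {"slide":[1,36,0],"rotation":[0,0,0]},
    {"slide":[1,36,0],"rotation":[0,0,0]},
    {"slide":[1,36,0],"rotation":[0,0,0]},
    {"slide":[1,36,0],"rotation":[0,0,0]},
    {"slide":[1,36,0],"rotation":[0,0,0]},
    {"slide":[1,36,0],"rotation":[0,0,0]},
    {"slide":[1,36,0],"rotation":[0,0,0]},
  ],
)

```text
time: 24.33
tool_pos: [0.4767, 0.1092, 0.1638]
tool_rot: [0.0, 0.0, 1.0, -0.0]
contact_force: [0.8, -0.3, -1.1]
gripper_width: 0.647
```

jog_arm(
  increments=[
    {"slide":[1,36,0],"rotation":[0,0,0]},
    {"slide":[1,36,0],"rotation":[0,0,0]},
    {"slide":[1,36,0],"rotation":[0,0,0]},
    {"slide":[1,36,0],"rotation":[0,0,0]},
    {"slide":[0.4,16,0],"rotation":[0,0,0]},
    {"slide":[0,9.7,8],"rotation":[0,0,0]},
    {"slide":[0,0,25],"rotation":[0,0,0]},
    {"slide":[0,0,20],"rotation":[0,0,0]},
    {"slide":[0,0,11],"rotation":[0,0,0]},
    {"slide":[0,0,4],"rotation":[0,0,0]},
    {"slide":[0,0,0],"rotation":[0,0,0]},
    {"slide":[0,0,0],"rotation":[0,0,0]},
    {"slide":[0,0,0],"rotation":[0,0,0]},
  ],
)

```text
time: 25.42
tool_pos: [0.4741, 0.2773, 0.097]
tool_rot: [0.001, 0.0, 1.0, 0.0]
contact_force: [0.1, 0.7, -0.6]
gripper_width: 0.65
```

```bash
python3 snap.py p_med; python3 - <<'E'
from h import *
f=optics.grab_frame("side");cv2.imwrite("pics/side10.png",cv2.resize(f["frame"][80:230,110:270],None,fx=4,fy=4))
g=dict(np.load("p_med.npz"));x,y,z=g["tcp"]
print(ring(g,x,y,z+.0163,[(.029,1),(.026,-1)],arc=np.r_[np.linspace(-.7,.7,30),np.pi+np.linspace(-.7,.7,30)]))
E
```

```text
[0.47416772 0.27738899 0.09710105] [1.29270388e-03 1.99455420e-04 9.99999003e-01 5.32795442e-04] [-0.40016614  0.3978761  -0.07997737] 0.6438290659092165 25.4667
(np.float64(0.4736), np.float64(0.2765), np.float32(-98.2))
```

View pics/p_med.png

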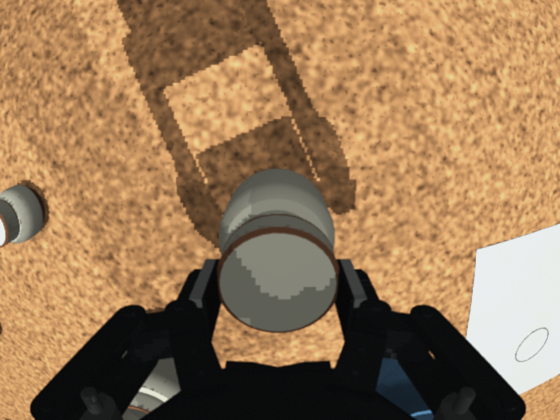

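View pics/side10.png

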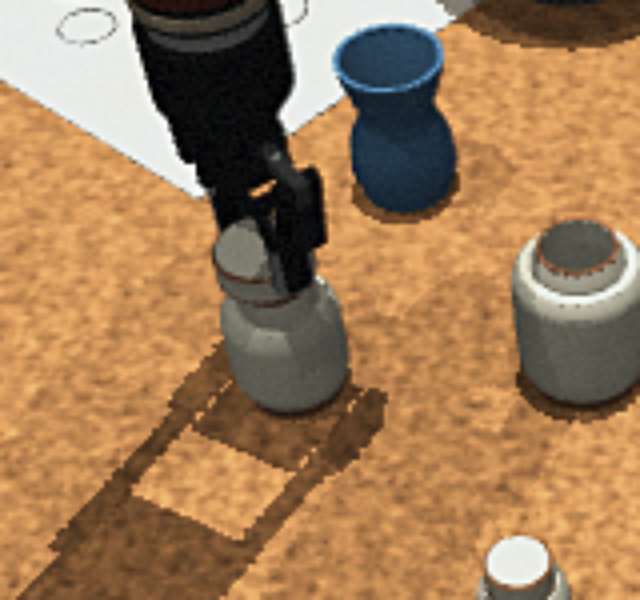

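jog_arm(
  increments=[
    {"slide":[-0.3,-0.5,6],"rotation":[0,0,0]},
    {"slide":[0,0,3],"rotation":[0,0,0]},
    {"slide":[0,0,3],"rotation":[0,0,0]},
    {"slide":[0,0,3],"rotation":[0,0,0]},
    {"slide":[0,0,3],"rotation":[0,0,0]},
    {"slide":[0,0,3],"rotation":[0,0,0]},
    {"slide":[0,0,1],"rotation":[0,0,0]},
    {"slide":[0,0,1],"rotation":[0,0,0]},
    {"slide":[0,0,0],"rotation":[0,0,0]},
    {"slide":[0,0,0],"rotation":[0,0,0]},
  ],
)

```text
time: 26.35
tool_pos: [0.4735, 0.2768, 0.0728]
tool_rot: [0.0, 0.0, 1.0, 0.0]
contact_force: [-0.7, -0.2, 1.5]
gripper_width: 0.647
```

jog_arm(
  increments=[
    {"slide":[0,0,0.5],"rotation":[0,0,0]},
    {"slide":[0,0,0.3],"rotation":[0,0,0]},
    {"slide":[0,0,0],"rotation":[0,0,0]},
  ],
)

```text
time: 26.6
tool_pos: [0.4737, 0.2768, 0.0727]
tool_rot: [0.0, -0.0, 1.0, -0.0]
contact_force: [-2.9, -1.6, 6.3]
gripper_width: 0.645
```

Contact at the expected height (0.0727). Release.

jog_arm(
  increments=[
    {"slide":[0,0,-0.3],"rotation":[0,0,0]},
    {"slide":[0,0,0],"rotation":[0,0,0]},
    {"slide":[0,0,0],"rotation":[0,0,0]},
    {"slide":[0,0,0],"rotation":[0,0,0]},
    {"slide":[0,0,-8],"rotation":[0,0,0]},
    {"slide":[0,0,-25],"rotation":[0,0,0]},
    {"slide":[0,0,-35],"rotation":[0,0,0]},
    {"slide":[0,0,-20],"rotation":[0,0,0]},
    {"slide":[0,0,0],"rotation":[0,0,0]},
    {"slide":[0,0,0],"rotation":[0,0,0]},
  ],
  fingers=1.0,
)

```text
time: 27.43
tool_pos: [0.4745, 0.2772, 0.1623]
tool_rot: [0.002, -0.0, 1.0, 0.001]
contact_force: [0.0, -0.8, 0.3]
gripper_width: 1.002
```

```bash
python3 snap.py r_med; python3 - <<'E'
from h import *
f=optics.grab_frame("side");cv2.imwrite("pics/side11.png",cv2.resize(f["frame"][120:220,130:300],None,fx=4,fy=4))
g=dict(np.load("r_med.npz"));print(ring(g,.474,.2768,.089,[(.029,1),(.026,-1)]))
E
```

```text
[0.47339564 0.27672283 0.16028702] [ 3.04134847e-04 -4.04083096e-05  9.99999945e-01  1.22537401e-04] [ 0.45025035  0.08835626 -0.76467999] 0.999790587627022 27.4833
(np.float64(0.4735), np.float64(0.2762), np.float32(-82.4))
```

View pics/side11.png

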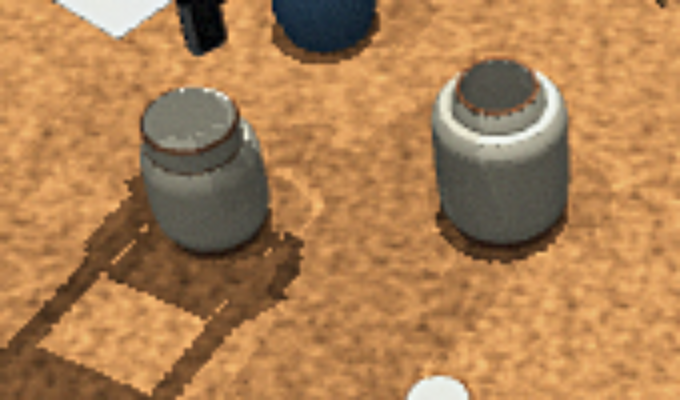

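View pics/r_med.png

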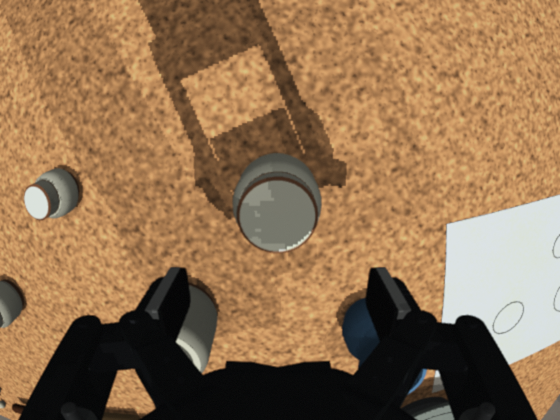

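jog_arm(
  increments=[
    {"slide":[-1,-18,0],"rotation":[0,0,0]},
    {"slide":[-1,-36,0],"rotation":[0,0,0]},
    {"slide":[-1,-36,0],"rotation":[0,0,0]},
    {"slide":[-1,-36,0],"rotation":[0,0,0]},
    {"slide":[-1,-36,0],"rotation":[0,0,0]},
    {"slide":[-1,-36,0],"rotation":[0,0,0]},
    {"slide":[-1,-36,0],"rotation":[0,0,0]},
    {"slide":[-1,-36,0],"rotation":[0,0,0]},
    {"slide":[-1,-36,0],"rotation":[0,0,0]},
    {"slide":[-1,-36,0],"rotation":[0,0,0]},
    {"slide":[-1,-36,0],"rotation":[0,0,0]},
    {"slide":[-1,-36,0],"rotation":[0,0,0]},
    {"slide":[-1,-36,0],"rotation":[0,0,0]},
    {"slide":[-1,-36,0],"rotation":[0,0,0]},
    {"slide":[-0.4,-16,0],"rotation":[0,0,0]},
  ],
)

```text
time: 28.78
tool_pos: [0.4864, -0.2284, 0.158]
tool_rot: [-0.001, 0.002, 1.0, 0.0]
contact_force: [-0.4, 0.3, -0.3]
gripper_width: 0.999
```

jog_arm(
  increments=[
    {"slide":[0,-7.3,15],"rotation":[0,0,0]},
    {"slide":[0,0,35],"rotation":[0,0,0]},
    {"slide":[0,0,35],"rotation":[0,0,0]},
    {"slide":[0,0,25],"rotation":[0,0,0]},
    {"slide":[0,0,10],"rotation":[0,0,0]},
    {"slide":[0,0,0],"rotation":[0,0,0]},
    {"slide":[0,0,0],"rotation":[0,0,0]},
    {"slide":[0,0,0],"rotation":[0,0,0]},
  ],
)

```text
time: 29.45
tool_pos: [0.4889, -0.2333, 0.0417]
tool_rot: [0.001, -0.0, 1.0, -0.001]
contact_force: [0.8, -0.3, -0.5]
gripper_width: 1.001
```

```bash
python3 snap.py g_lar; python3 - <<'E'
from h import *
g=dict(np.load("g_lar.npz"));
print(ring(g,.488,-.233,.018,[(.034,1),(.031,-1)]))
E
```

```text
[ 0.48922836 -0.23347436  0.04215662] [ 1.56579501e-03 -8.64234664e-05  9.99998216e-01 -1.05280705e-03] [0.61802006 0.37225153 0.76591524] 0.9995683418265694 29.5
(np.float64(0.4872), np.float64(-0.2328), np.float32(-94.0))
```

View pics/g_lar.png

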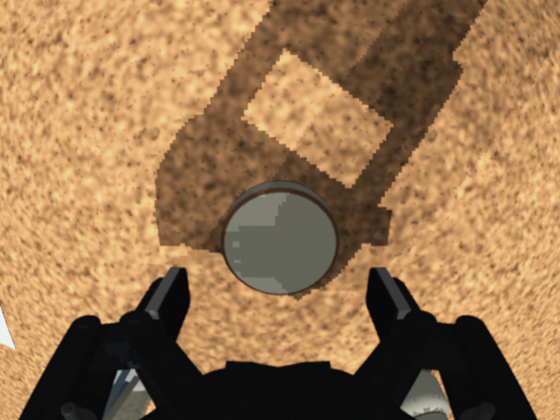

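jog_arm(
  increments=[
    {"slide":[1,1,15],"rotation":[0,0,0]},
    {"slide":[0,0,12],"rotation":[0,0,0]},
    {"slide":[0,0,7],"rotation":[0,0,0]},
    {"slide":[0,0,4],"rotation":[0,0,0]},
    {"slide":[0,0,1],"rotation":[0,0,0]},
    {"slide":[0,0,0],"rotation":[0,0,0]},
    {"slide":[0,0,0],"rotation":[0,0,0]},
  ],
)

```text
time: 30.08
tool_pos: [0.4871, -0.2318, 0.0014]
tool_rot: [0.0, -0.0, 1.0, -0.0]
contact_force: [1.1, 0.4, -0.3]
gripper_width: 0.998
```

```bash
python3 snap.py g_lar1; python3 - <<'E'
from h import *
f=optics.grab_frame("side");cv2.imwrite("pics/side12.png",cv2.resize(f["frame"][240:370,260:420],None,fx=4,fy=4))
E
```

```text
[ 0.48723226 -0.23189988  0.00156618] [ 4.48121313e-04 -4.57297471e-06  9.99999856e-01 -2.95706063e-04] [-0.7605318  -0.22752744  0.2933346 ] 0.9955018700679334 30.1333
```

View pics/g_lar1.png

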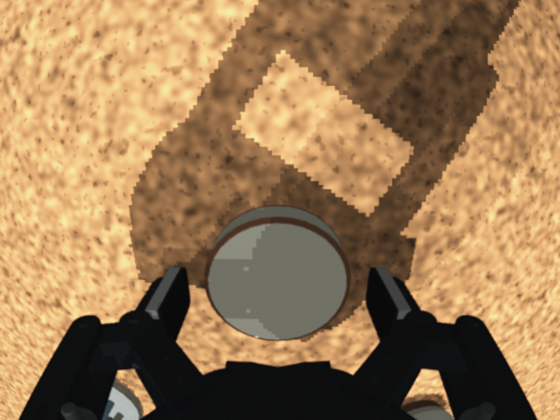

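View pics/side12.png

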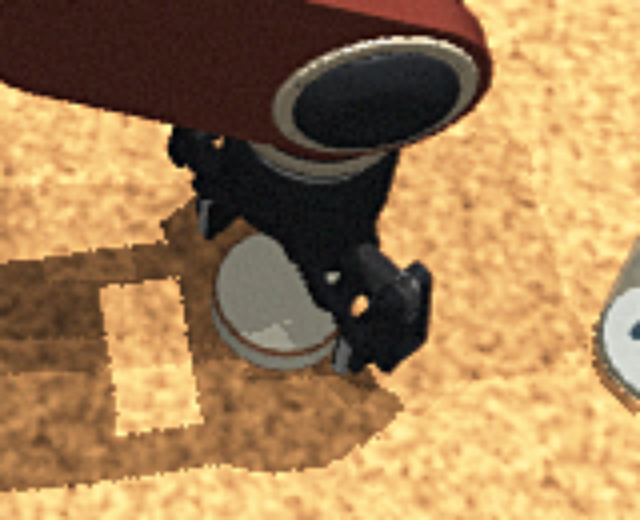

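Centred, tips clear of the table. Close.

jog_arm(
  increments=[
    {"slide":[0,0,0],"rotation":[0,0,0]},
    {"slide":[0,0,0],"rotation":[0,0,0]},
    {"slide":[0,0,0],"rotation":[0,0,0]},
    {"slide":[0,0,0],"rotation":[0,0,0]},
    {"slide":[0,0,0],"rotation":[0,0,0]},
  ],
  fingers=0.0,
)

```text
time: 30.6
tool_pos: [0.4877, -0.2322, 0.0024]
tool_rot: [0.001, -0.0, 1.0, -0.001]
contact_force: [-1.1, 0.9, 5.1]
gripper_width: 0.767
```

jog_arm(
  increments=[
    {"slide":[0,0,-4],"rotation":[0,0,0]},
    {"slide":[0,0,-10],"rotation":[0,0,0]},
    {"slide":[0,0,-20],"rotation":[0,0,0]},
    {"slide":[0,0,-6],"rotation":[0,0,0]},
    {"slide":[0,0,0],"rotation":[0,0,0]},
  ],
)

```text
time: 31.02
tool_pos: [0.4885, -0.2327, 0.0437]
tool_rot: [0.002, -0.0, 1.0, -0.001]
contact_force: [0.2, 0.3, 0.2]
gripper_width: 0.767
```

```bash
python3 snap.py g_lar2; python3 - <<'E'
from h import *
f=optics.grab_frame("side");cv2.imwrite("pics/side13.png",cv2.resize(f["frame"][220:350,260:420],None,fx=4,fy=4))
E
```

```text
[ 0.48763198 -0.23216336  0.04232075] [ 1.21474061e-03 -3.16599857e-05  9.99998931e-01 -8.13809098e-04] [-0.20796826  0.50369609 -1.02413219] 0.7692405306187711 31.0667
```

View pics/g_lar2.png

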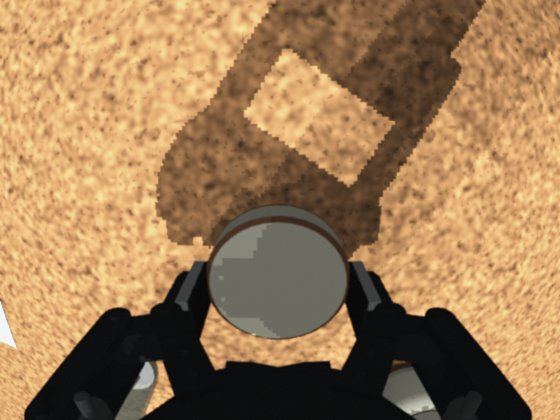

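View pics/side13.png

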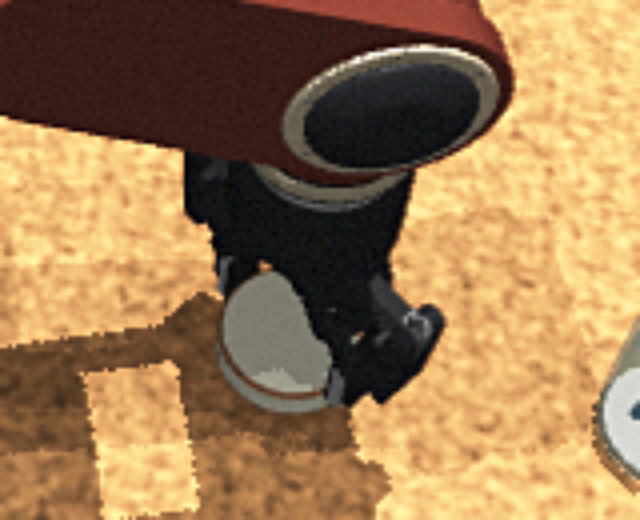

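jog_arm(
  increments=[
    {"slide":[0,0,-20],"rotation":[0,0,0]},
    {"slide":[0,0,-35],"rotation":[0,0,0]},
    {"slide":[0,0,-35],"rotation":[0,0,0]},
    {"slide":[0,0,-35],"rotation":[0,0,0]},
    {"slide":[-5,16,-8],"rotation":[0,0,0]},
    {"slide":[-11,34,0],"rotation":[0,0,0]},
    {"slide":[-11,34,0],"rotation":[0,0,0]},
    {"slide":[-11,34,0],"rotation":[0,0,0]},
    {"slide":[-11,34,0],"rotation":[0,0,0]},
    {"slide":[-11,34,0],"rotation":[0,0,0]},
    {"slide":[-11,34,0],"rotation":[0,0,0]},
    {"slide":[-11,34,0],"rotation":[0,0,0]},
    {"slide":[-11,34,0],"rotation":[0,0,0]},
    {"slide":[-11,34,0],"rotation":[0,0,0]},
    {"slide":[-11,34,0],"rotation":[0,0,0]},
    {"slide":[-10,30,0],"rotation":[0,0,0]},
    {"slide":[-6,15.4,0],"rotation":[0,0,0]},
    {"slide":[0,0,0],"rotation":[0,0,0]},
  ],
)

```text
time: 32.62
tool_pos: [0.6177, 0.1726, 0.1724]
tool_rot: [-0.001, -0.002, 1.0, 0.0]
contact_force: [-0.9, -0.7, -0.5]
gripper_width: 0.769
```

jog_arm(
  increments=[
    {"slide":[0,0,12],"rotation":[0,0,0]},
    {"slide":[0,0,20],"rotation":[0,0,0]},
    {"slide":[0,0,16],"rotation":[0,0,0]},
    {"slide":[0,0,10],"rotation":[0,0,0]},
    {"slide":[0,0,0],"rotation":[0,0,0]},
    {"slide":[0,0,0],"rotation":[0,0,0]},
    {"slide":[0,0,0],"rotation":[0,0,0]},
  ],
)

```text
time: 33.2
tool_pos: [0.6183, 0.1692, 0.1168]
tool_rot: [0.001, 0.0, 1.0, 0.0]
contact_force: [0.2, -0.5, -0.5]
gripper_width: 0.762
```

```bash
python3 snap.py p_lar; python3 - <<'E'
from h import *
f=optics.grab_frame("side");cv2.imwrite("pics/side14.png",cv2.resize(f["frame"][80:210,180:320],None,fx=4,fy=4))
g=dict(np.load("p_lar.npz"));x,y,z=g["tcp"]
print(ring(g,x,y,z+.0158,[(.034,1),(.031,-1)],arc=np.r_[np.linspace(-.7,.7,30),np.pi+np.linspace(-.7,.7,30)]))
E
```

```text
[0.61860436 0.16941974 0.11733381] [1.09321004e-03 3.10350537e-04 9.99999347e-01 1.21277440e-04] [-0.26064065  0.45463877  0.71599167] 0.7670186321187071 33.25
(np.float64(0.6178), np.float64(0.1684), np.float32(-87.7))
```

View pics/p_lar.png

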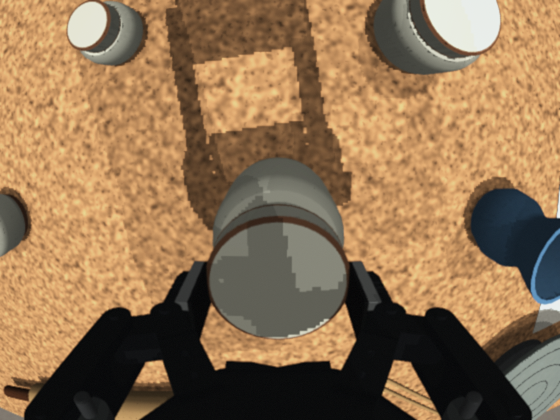

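View pics/side14.png

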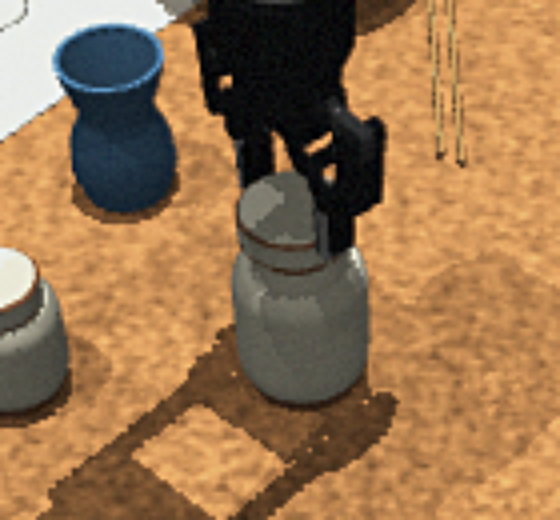

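jog_arm(
  increments=[
    {"slide":[-0.7,0.2,6],"rotation":[0,0,0]},
    {"slide":[0,0,3],"rotation":[0,0,0]},
    {"slide":[0,0,3],"rotation":[0,0,0]},
    {"slide":[0,0,3],"rotation":[0,0,0]},
    {"slide":[0,0,3],"rotation":[0,0,0]},
    {"slide":[0,0,3],"rotation":[0,0,0]},
    {"slide":[0,0,1],"rotation":[0,0,0]},
    {"slide":[0,0,1],"rotation":[0,0,0]},
    {"slide":[0,0,0],"rotation":[0,0,0]},
    {"slide":[0,0,0],"rotation":[0,0,0]},
  ],
)

```text
time: 34.13
tool_pos: [0.6185, 0.17, 0.0931]
tool_rot: [0.0, -0.0, 1.0, -0.0]
contact_force: [0.7, -0.6, -0.5]
gripper_width: 0.766
```

jog_arm(
  increments=[
    {"slide":[0,0,0.5],"rotation":[0,0,0]},
    {"slide":[0,0,0.5],"rotation":[0,0,0]},
    {"slide":[0,0,0.5],"rotation":[0,0,0]},
    {"slide":[0,0,0],"rotation":[0,0,0]},
  ],
)

```text
time: 34.47
tool_pos: [0.6188, 0.17, 0.0925]
tool_rot: [0.0, -0.0, 1.0, -0.0]
contact_force: [-2.0, -0.7, 5.1]
gripper_width: 0.766
```

Contact at the expected height. Release and rise.

jog_arm(
  increments=[
    {"slide":[0,0,-0.2],"rotation":[0,0,0]},
    {"slide":[0,0,0],"rotation":[0,0,0]},
    {"slide":[0,0,0],"rotation":[0,0,0]},
    {"slide":[0,0,0],"rotation":[0,0,0]},
    {"slide":[0,0,-8],"rotation":[0,0,0]},
    {"slide":[0,0,-25],"rotation":[0,0,0]},
    {"slide":[0,0,-35],"rotation":[0,0,0]},
    {"slide":[0,0,-30],"rotation":[0,0,0]},
    {"slide":[0,0,0],"rotation":[0,0,0]},
    {"slide":[0,0,0],"rotation":[0,0,0]},
  ],
  fingers=1.0,
)

```text
time: 35.3
tool_pos: [0.6203, 0.1703, 0.1937]
tool_rot: [0.003, -0.0, 1.0, 0.0]
contact_force: [0.5, 0.7, -0.5]
gripper_width: 1.001
```

```bash
python3 snap.py r_lar; python3 - <<'E'
from h import *
f=optics.grab_frame("side");cv2.imwrite("pics/side15.png",cv2.resize(f["frame"][110:260,150:380],None,fx=3.4,fy=3.4))
g=dict(np.load("r_lar.npz"));print(ring(g,.618,.169,.108,[(.034,1),(.031,-1)]))
E
```

```text
[0.61895171 0.17008972 0.1910152 ] [ 1.09715093e-03 -1.50197813e-05  9.99999384e-01  1.66401515e-04] [ 0.12379895 -0.40739285 -0.01718683] 0.9998319916432573 35.35
(np.float64(0.6191), np.float64(0.1694), np.float32(-82.0))
```

View pics/side15.png

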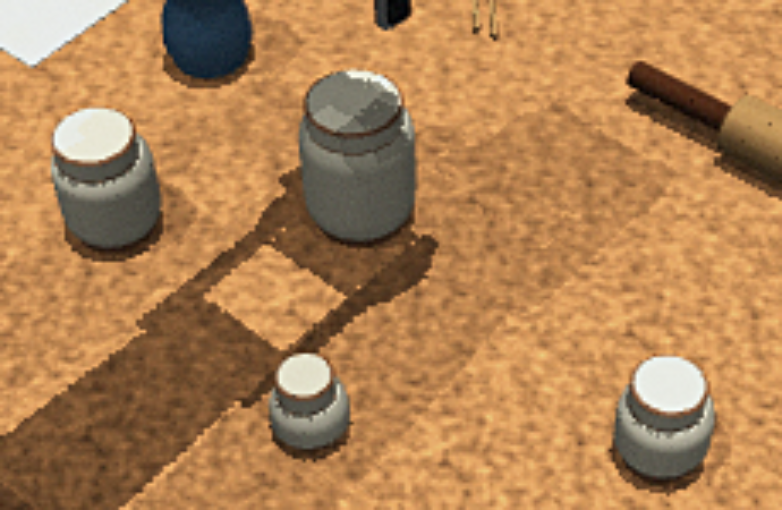

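View pics/r_lar.png

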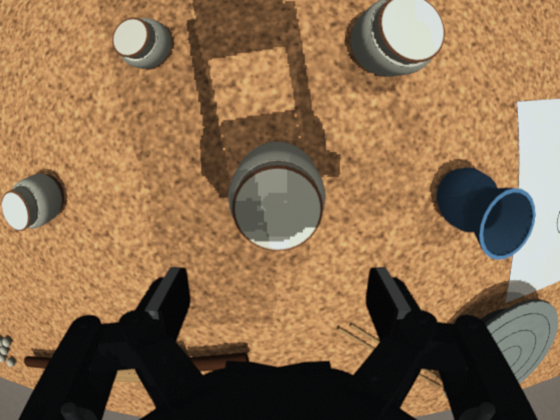

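jog_arm(
  increments=[
    {"slide":[30,0,-20],"rotation":[0,0,0]},
    {"slide":[35,0,-10],"rotation":[0,0,0]},
    {"slide":[35,0,0],"rotation":[0,0,0]},
    {"slide":[35,0,0],"rotation":[0,0,0]},
    {"slide":[20,0,0],"rotation":[0,0,0]},
    {"slide":[0,0,0],"rotation":[0,0,0]},
    {"slide":[0,0,0],"rotation":[0,0,0]},
    {"slide":[0,0,0],"rotation":[0,0,0]},
  ],
)

```text
time: 36.07
tool_pos: [0.4635, 0.1699, 0.2187]
tool_rot: [-0.001, 0.0, 1.0, -0.0]
contact_force: [-0.3, 0.5, -0.2]
gripper_width: 1.001
```

```bash
python3 - <<'E'
from h import *
f=optics.grab_frame("side"); t=optics.grab_frame("top"); cv2.imwrite("pics/top_end.png",t["frame"])
a=cv2.imread("pics/side0.png")
J={"large":(.618,.1696),"medium":(.473,.277),"small":(.632,-.124),"tiny":(.4705,.0374)}
# body shift by phase/template match of lower body between first and last side image (edges)
def ed(i): g=cv2.cvtColor(i,cv2.COLOR_BGR2HSV)[...,1]; return g
for n,b in {"large":(238,160,274,186),"medium":(166,165,198,187),"small":(329,236,361,252),"tiny":(229,233,254,246),"vase":(193,85,225,135),"brush":(405,265,465,346)}.items():
    l,tp,r,bt=b; T=ed(a)[tp:bt,l:r]; S=ed(f["frame"])[tp-6:bt+6,l-6:r+6]
    m=cv2.matchTemplate(S,T,cv2.TM_CCOEFF_NORMED); _,v,_,p=cv2.minMaxLoc(m); print(n,round(v,3),p[0]-6,p[1]-6)
cv2.imwrite("pics/cmp.png",np.vstack([cv2.resize(a[120:260,150:380],None,fx=2,fy=2),cv2.resize(f["frame"][120:260,150:380],None,fx=2,fy=2)]))
E
```

```text
large 0.979 0 0
medium 0.98 0 0
small 0.964 0 0
tiny 0.986 0 0
vase 0.378 0 0
brush 0.964 0 0
```

View pics/cmp.png

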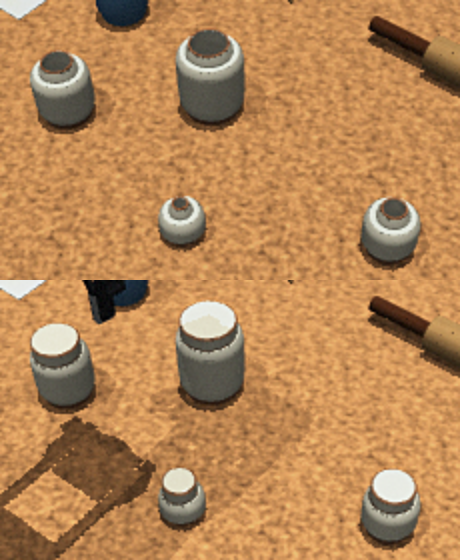

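View pics/top_end.png

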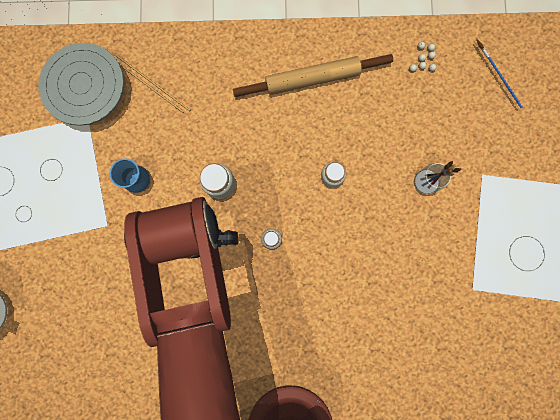

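```bash
python3 -c "
from plant import manip
print(manip.job_done())"
```

```text
the job is handed in; nothing more can be done
None
```

I took the pile down from the top and capped all four jars (tiny, small, medium, then large). Each lid was lowered until it met the shoulder at the expected height, at 4–7 N, and then released. The job was handed in at about 36 s of the 99 s allowed.

- **Lids:** In the last side and wrist pictures all four look level and fully down. Measured from the wrist camera after release, each lid is within about 1 mm of its jar's centre as seen from the same camera.
- **Jars and brushes:** Comparing the first and last side pictures shows no pixel shift for any of the four jars or the brush glass.
- **Vase (failed check):** The same comparison gave an unreliable score (0.38) because the gripper partly hid the vase. In the final top picture it appears in its original place.
- **Camera disagreement:** The top and side cameras differed by several millimetres, so I positioned by the wrist camera and contact force. For the jars, the wrist and top cameras agreed to about 2 mm.

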